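# Strip a filter holder onto its drying rack

### The arm

A 7-joint arm with a two-finger parallel gripper is mounted at the origin on a cart in front of the work surface, level with it; the furniture and walls round the work are solid. World frame = base frame: x ahead of the robot, y to its left, z up, the work surface at z = 0. Lengths are in m, angles in rad, forces in N, time in s.
With the tool pointing down it reaches from about 0.425 to 0.925 m from the base axis. Payload 6.8 kg.
Tool frame: the origin (TCP) lies where the fingers leave the gripper's body, on its centre line; the fingertips stand 80 mm ahead of it and the grasp point (between the pads) lies 61 mm ahead of it; z points along the fingers, y is the direction in which the jaws open and shut (so a half turn about z gives the same grasp; the last joint's range is limited). The gripper opens to 88 mm and grips with 3 to 60 N. Pads are 20 mm wide; open, the fingers measure 115 mm over their backs; the gripper's body (75 mm by 178 mm) begins 61 mm behind the grasp point.
Start: joints at [1.171, 0.477, 0.022, 1.555, -0.011, 1.109, -0.083], TCP at [0.194, -0.646, 0.303] pointing down, gripper open.
Joint ranges: [-2.96, 2.96], [-0.34, 2.1], [-1.41, 1.46], [0.24, 2.44], [-1.37, 4.51], [0.17, 1.92], [-2.96, 2.96]. Speed limits (rad/s): [2.39, 2.39, 3.14, 3.14, 3.14, 3.14, 3.14].

### API

Orientations are given as a unit quaternion [w, x, y, z].
In Python, from rig import bot, cams gives the robot as it stands.
- The arm moves only by the shell command python3 -m creep 'ROWS' [FORCE]. ROWS is JSON, a list of rows, each an object of numbers: "gripper": the gripper's target within -1 to 1 (fully open at 1, half-way at 0, shut at -1); "dx", "dy", "dz": the shift along the tool's x, y, z in mm; "yaw": the turn about the tool's z in degrees. In form: [{"gripper": .., "dx": .., "dy": .., "dz": .., "yaw": ..}, ...]. A call has 1 to 5 rows; each row shifts and turns the commanded pose from where the row before left it, along the tool's axes as they then stand; what a row does not reach is not made up. A row lasts 1/8 s, in which the tool goes at most 62.5 mm and 10.7 degrees, less where a joint would pass 70% of its speed; a pose out of reach is approached as far as the arm can. A call is refused whole if a number of a shift passes 62.5 or a number of a turn 10.7, either way. A call with a gripper value outside its range is refused whole. The fingers move at their own pace and stop on an object; FORCE is the grip in N (left out, the last holds). Time passes only in rows, so rows that do not move let the fingers close. It gives the time, the measured TCP pose, the force and the opening at its end, in the units of the state.
- bot.observe(): the state, without advancing time (a new reading comes with each control period).
- cams.grab_frame(name): name is "scene" or "top" or "wrist"; returns (picture, depth): 480x640x3 uint8, blue, green, red; 480x640 float32, m along the optical axis (not along the pixel's ray), 0 where there is no reading.
- cams.camera_model(name): a dict with "camera_matrix" (3x3 intrinsics, pixels), "R" (3x3) and "t" (3): a world point X has camera coordinates R X + t. Camera axes: x right, y down, z forward; pixel columns grow to the right and rows downward; lengths in m; the calibration is good to about 2 mm. A picture is of the moment at which its call begins: read the wrist's pose just before it. camera_model takes no time and is no camera call; for the wrist camera it gives the pose at the moment of the call.
- bot.close_job(): hands the job in, once; it reports no verdict.
Trained networks look in the newest picture that a camera, given by its name, has taken for a name from the list of things; names that differ only in an ending like _2 or _b are one class to them, and where a whole thing is asked for, a point or a joint stands for the part that bears it (a point fixed in the world has none). Each returns a list of dicts, best first, with "confidence" (0 to 1); they miss things now and then, are a little off and sometimes report something else, mostly with a low value. They report only what shows in the picture. A call takes as long as a camera call. They do not tell look-alikes from the thing itself.
- cams.search_frame(camera, target): "extent" ([centre column, centre row, width, height] as shares, 0 to 1, of the picture: columns of its width, rows of its height, round what is visible of it).
- cams.pinpoint(camera, target): "point" ([column, row] as shares, 0 to 1, of the picture: columns of its width, rows of its height: a listed point, or the origin of a listed thing).
The state is a dict: "t": time; "joint_positions": joint angles; "joint_velocities": joint speeds; "joint_torque": joint torques, N m; "tcp_pos": TCP position; "orientation": TCP orientation; "wrist_force": force on the tool from outside, world axes, zero at the start; "moment": the same for the moment, N m; "grip_width": finger opening in m.
Only numpy, scipy, OpenCV 4.12 (cv2) and the standard library are available. Lean on these libraries where they do the work, as an engineer would, in place of code of your own. Each camera call takes 0.05 s, during which the arm holds its last target. There are 200 camera calls.

### The job

The filtration is finished: take the filter holder on the vacuum base apart from the top down, one piece at a time (the clamp ring is already unlocked), and set each piece upright on its own seat of the drying rack: the red lid in the round dish, then the blue clamp ring round the short thick post, then the amber funnel over the slim peg, and last the steel support head with its stem down in the open socket tube. Lower the pieces onto their seats rather than letting them fall, never lay one on its side, leave the petri dish and the buffer bottle where they stand, and let go of everything at the end.

Things in the scene. Friction and masses are not known exactly. Their poses are not given: they have to be found in the camera images.
- lid: Red lid on top of the holder, 35 g: disc 40 mm across, 6 mm thick; plug 32 mm across, 5 mm deep, under it; round knob on top, 20 mm across (neck 17), 22 mm high. Origin on the axis at the disc's underside (plug z -5 to 0, disc to 6, knob 6 to 28 mm); z up. Rests on the funnel's rim, plug loose in its mouth; in the dish it stands on its plug.
- clamp_ring: Blue ribbed clamp ring, 64 mm outside, 54 mm bore, 14 mm high, 70 g. Origin on the axis at its underside; z up. Lies loose round the funnel on its foot flange; with the lid off it lifts straight up over the rim. Its edge can be gripped by the fingertips with the funnel standing up between the fingers.
- funnel: Amber straight funnel, a tube open right through (at least 35 mm): body 42 mm outside, 56 mm high, foot flange 60 mm across and 5 mm thick, rim 48 mm across in the top 4 mm, 60 g. Origin on the axis at its underside; z up. Stands on the support head, loosely centred by the boss.
- support_head: Steel filter support, 300 g: flange 70 mm across, 12 mm thick, grey boss on top (32 mm across, 3 mm high), stem below 14 mm across, 28 mm long. Origin on the axis at the flange's underside; z up. Its stem hangs (4 mm play) in the port of a fixed steel vacuum base: port 44 mm across, top 62 mm above the worktop; plinth 110x80 mm, 18 mm high.
- dish_seat: Lid's seat, fixed: grey plate 92 mm square with a round white-rimmed dish (black floor), 60 mm inside, 68 outside. The four seats sit two by two, 106 mm apart, in any order in one steel tray 232 mm square, lip 12 mm high. Origin: centre of the plate's underside, 3 mm over the worktop; z up, x, y along the edges. Plate top z 8, dish floor 8.8, rim 16 mm. Seated lid's origin: z 14 mm.
- post_seat: Clamp ring's seat, fixed in the tray: grey plate 92 mm square with a white, short, thick round post, 34 mm across, from the plate's top at z 8 mm to z 22 mm. Origin: centre of the plate's underside; z up. The ring lies on the plate round the post, its origin at z 8 mm.
- peg_seat: Funnel's seat, fixed in the tray: grey plate 92 mm square with a white slim round peg, 16 mm across (22 at its root), from the plate's top at z 8 mm to z 48 mm. Origin: centre of the plate's underside; z up. The funnel stands on the plate over the peg, its origin at z 8 mm.
- socket_seat: Support head's seat, fixed in the tray: grey plate 92 mm square with a white upright open tube, 44 mm outside, 34 inside, mouth at z 44 mm, floor at 9 mm. Origin: centre of the plate's underside; z up. The stem hangs in the tube, the flange lies on the mouth: the head's origin at z 44 mm.
- buffer_bottle: Bystander, left alone: white bottle with a blue cap and a red band on its label, 66 mm across, 135 mm high, loose on the worktop. Origin: centre of its underside; z up.
- petri: Bystander, left alone: closed petri dish, 94 mm across, 14 mm high, loose on the worktop. Origin: centre of its underside; z up.
Mind the look-alikes: they are no part of the job. Of the things shaped like the lid, the red one is meant.

How it is judged:
By the outcome, as a careful person would: the job done as asked, in the order asked, and still so for the second after the job is handed in, with the robot touching nothing.
It also fails if it takes over 134 s, if anything falls off the work surface, if the arm or the gripper's body presses on something with over 40 N, if the wrist force passes 120 N, or if a joint passes its speed limit or range.

## Working session

There is one attempt and no reset: what is moved stays moved. The work goes in short steps, Python scripts to look and compute and a shell command to move; the robot and the scene stay as the last step left them, time stands still between calls to the robot, and variables do not carry over. Pictures are saved under pics/ and viewed, about 12 in all and at most 16, crops included, and the job is handed in when it is done.

```bash
ls; mkdir -p pics; python3 - <<'E'
from rig import bot,cams
import cv2,numpy as np
o=bot.observe();print({k:np.round(v,3).tolist() for k,v in o.items()})
ims=[]
for c in ["scene","top"]:
    im,d=cams.grab_frame(c);cv2.imwrite(f"pics/{c}0.png",im);np.save(f"/tmp/{c}.npy",d)
    for n in ["lid","clamp_ring","funnel","support_head","dish_seat","post_seat","peg_seat","socket_seat","buffer_bottle","petri"]:
        print(c,n,[(np.round(np.array(r["point"])*[640,480]).tolist(),round(r["confidence"],2)) for r in cams.pinpoint(c,n)][:3])
    m=cams.camera_model(c);print(np.round(m["camera_matrix"],1).tolist(),np.round(m["R"],3).tolist(),np.round(m["t"],3).tolist())
E
```

```text
pics
{'t': 0.0, 'joint_positions': [1.171, 0.478, 0.022, 1.556, -0.011, 1.109, -0.083], 'joint_velocities': [-0.001, -0.002, -0.001, 0.001, 0.0, 0.001, -0.0], 'joint_torque': [0.0, -58.286, 1.535, -27.261, -0.054, 0.017, 0.0], 'tcp_pos': [0.194, -0.646, 0.302], 'orientation': [-0.001, 0.989, 0.145, -0.0], 'wrist_force': [0.43, 0.1, 0.121], 'moment': [-0.037, 0.017, -0.06], 'grip_width': 0.088}
scene lid [([423.0, 332.0], 0.72), ([428.0, 309.0], 0.62)]
scene clamp_ring [([397.0, 271.0], 0.56)]
scene funnel [([395.0, 271.0], 0.59)]
scene support_head [([395.0, 276.0], 0.51)]
scene dish_seat [([249.0, 212.0], 0.77)]
scene post_seat [([228.0, 227.0], 0.64)]
scene peg_seat [([222.0, 203.0], 0.9)]
scene socket_seat [([201.0, 222.0], 0.73), ([394.0, 271.0], 0.56)]
scene buffer_bottle [([303.0, 270.0], 0.94)]
scene petri [([477.0, 324.0], 0.9), ([198.0, 223.0], 0.57)]
[[590.2, 0.0, 320.4], [0.0, 590.2, 227.7], [0.0, 0.0, 1.0]] [[0.587, -0.81, -0.018], [-0.484, -0.332, -0.809], [0.649, 0.484, -0.587]] [-0.345, 0.29, 1.372]
top lid [([448.0, 272.0], 0.57), ([414.0, 263.0], 0.5), ([455.0, 302.0], 0.47)]
top clamp_ring []
top funnel [([413.0, 263.0], 0.55)]
top support_head [([411.0, 262.0], 0.62)]
top dish_seat [([210.0, 241.0], 0.94)]
top post_seat [([215.0, 279.0], 0.83)]
top peg_seat [([167.0, 243.0], 0.73)]
top socket_seat [([177.0, 287.0], 0.73)]
top buffer_bottle [([316.0, 287.0], 0.65)]
top petri [([490.0, 261.0], 0.6)]
[[574.7, 0.0, 317.2], [0.0, 574.7, 246.3], [0.0, 0.0, 1.0]] [[0.012, -1.0, -0.0], [-0.981, -0.012, -0.192], [0.192, 0.002, -0.981]] [-0.075, 0.512, 1.516]
```

View pics/scene0.png

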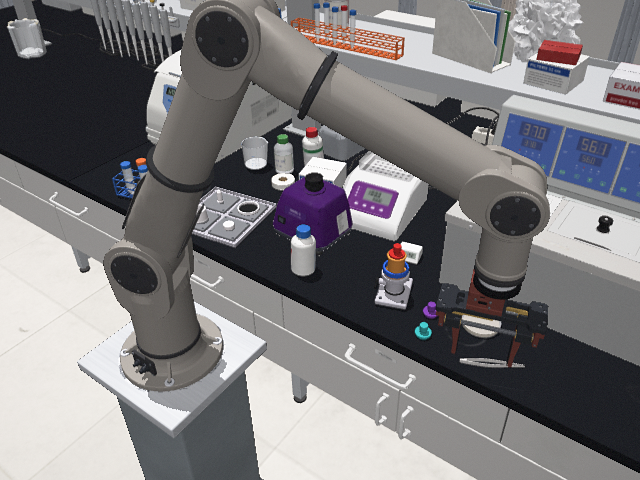

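View pics/top0.png

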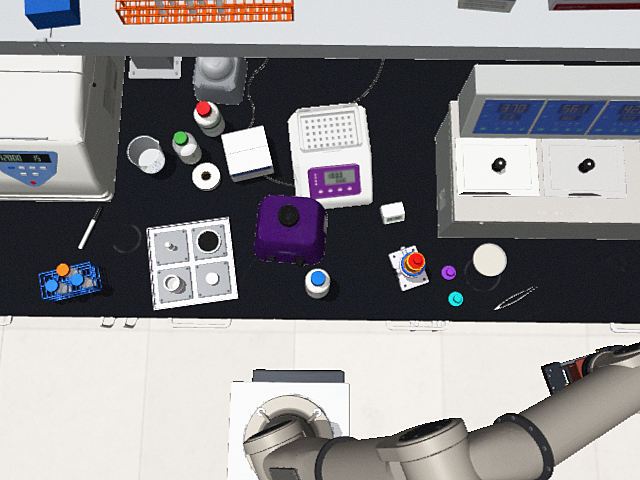

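```bash
cat > h.py <<'E'
from rig import bot,cams
import cv2,numpy as np
def cloud(c,im=None,d=None,m=None):
    if im is None:
        m=cams.camera_model(c); im,d=cams.grab_frame(c)
    K=m["camera_matrix"]; K=np.array(K); v,u=np.mgrid[:480,:640]
    P=np.stack([(u-K[0,2])/K[0,0]*d,(v-K[1,2])/K[1,1]*d,d],-1)
    X=(P-np.array(m["t"]))@np.array(m["R"])
    X[d==0]=np.nan
    return im,X
def circ(p):
    A=np.c_[2*p,np.ones(len(p))]; s=np.linalg.lstsq(A,(p**2).sum(1),rcond=None)[0]
    return s[:2],np.sqrt(s[2]+s[:2]@s[:2])
def hsv(im): return cv2.cvtColor(im,cv2.COLOR_BGR2HSV)
E
python3 - <<'E'
from h import *
for c in ["top","scene"]:
    im=cv2.imread(f"pics/{c}0.png");d=np.load(f"/tmp/{c}.npy")
    im,X=cloud(c,im,d,cams.camera_model(c))
    H=hsv(im);sat=(H[...,1]>130)&(H[...,2]>80)
    h=H[...,0]
    reg=(X[...,0]>.4)&(X[...,0]<.8)&(X[...,1]>-.5)&(X[...,1]<-.1)
    for n,mk in dict(red=(h<5)|(h>175),amber=(h>8)&(h<22),blue=(h>105)&(h<128),cyan=(h>80)&(h<100),purple=(h>130)&(h<150)).items():
        p=X[mk&sat&reg]
        if len(p): print(c,n,len(p),np.round(np.percentile(p,[5,50,95],axis=0),3).tolist())
    if c=="top":
        for n,(u,v) in dict(dish=(208,241),post=(212,279),peg=(169,246),sock=(173,284),petri=(490,261),bottle=(317,278),purp=(289,214),plinth=(408,285)).items():
            q=X[v-4:v+5,u-4:u+5].reshape(-1,3);print(n,np.round(np.nanmedian(q,0),3),np.round(np.nanmax(q[:,2]),3))
        tray=(X[...,1]>.1)&(X[...,1]<.5)&(X[...,0]>.45)&(X[...,0]<.85)
        w=tray&(X[...,2]>.002)&(X[...,2]<.016)&(H[...,2]>120)
        n,l,s,ce=cv2.connectedComponentsWithStats(w.astype(np.uint8))
        k=1+np.argmax(s[1:,4]);p=X[l==k][:,:2].astype(np.float32)
        print("tray",cv2.minAreaRect(p),s[k])
        pu=(h>125)&(h<150)&(H[...,1]>100)&(X[...,1]>-.05)&(X[...,1]<.25);p=X[pu];print("purp",np.round(np.nanpercentile(p,[2,50,98],axis=0),3))
E
```

```text
top red 163 [[0.447, -0.336, 0.132], [0.46, -0.32, 0.139], [0.476, -0.307, 0.161]]
top amber 136 [[0.441, -0.343, 0.075], [0.454, -0.313, 0.099], [0.483, -0.301, 0.136]]
top blue 898 [[0.445, -0.496, 0.092], [0.757, -0.461, 0.348], [0.773, -0.31, 0.408]]
top cyan 5 [[0.401, -0.491, -0.003], [0.747, -0.453, 0.313], [0.75, -0.448, 0.318]]
top purple 637 [[0.442, -0.441, 0.007], [0.665, -0.165, 0.08], [0.717, -0.108, 0.12]]
dish [0.532 0.237 0.013] 0.022
post [0.424 0.217 0.026] 0.035
peg [0.512 0.338 0.023] 0.056
sock [0.41  0.327 0.013] 0.055
petri [ 0.484 -0.549  0.014] 0.024
bottle [ 0.414 -0.07   0.135] 0.144
purp [0.57  0.003 0.179] 0.188
plinth [ 0.414 -0.319  0.019] 0.028
tray ((0.5133528113365173, 0.2877058982849121), (0.15595757961273193, 0.2394358068704605), 7.066000461578369) [ 147  217   88   54 2676]
purp [[ 0.473 -0.048  0.002]
 [ 0.534  0.024  0.143]
 [ 0.704  0.1    0.154]]
scene red 182 [[0.447, -0.338, 0.135], [0.458, -0.325, 0.14], [0.475, -0.307, 0.162]]
scene amber 260 [[0.442, -0.342, 0.088], [0.448, -0.331, 0.113], [0.468, -0.306, 0.134]]
scene blue 849 [[0.437, -0.493, 0.089], [0.762, -0.456, 0.358], [0.775, -0.313, 0.409]]
scene cyan 3 [[0.401, -0.46, 0.006], [0.402, -0.452, 0.006], [0.402, -0.432, 0.011]]
scene purple 509 [[0.439, -0.441, 0.011], [0.664, -0.17, 0.079], [0.717, -0.11, 0.119]]
```

```bash
python3 -m creep '[{"gripper":1,"dz":-10}]' 20; python3 - <<'E'
from rig import bot,cams
import numpy as np
o=bot.observe();print(o["t"],o["tcp_pos"],o["orientation"])
m=cams.camera_model("wrist");print(np.round(m["camera_matrix"],1).tolist(),(-np.array(m["R"]).T@np.array(m["t"])).round(3),np.round(m["R"],3).tolist())
E
```

```text
1.1 [ 0.19420011 -0.64648713  0.30269087] [4.21125463e-05 9.89379346e-01 1.45356485e-01 2.38524266e-05]
[[338.9, 0.0, 315.6], [0.0, 338.9, 234.2], [0.0, 0.0, 1.0]] [ 0.266 -0.624  0.385] [[0.287, -0.958, -0.0], [-0.922, -0.276, 0.271], [-0.26, -0.078, -0.963]]invalid input
```

The scene picture shows the holder (red lid at ~397,250 px), decoy lids in purple and cyan (430,310; 423,332), the bottle (303,250) and the tray with its 4 seats (230,215). In the top picture the peg is at (169,246), dish (208,241), socket (173,284), post (212,279) and holder (413,263). The depth heights agree with the sizes given.

```bash
python3 -m creep '[{"gripper":1,"dx":0,"dy":0,"dz":0,"yaw":8.4},{"gripper":1,"dx":0,"dy":0,"dz":0,"yaw":8.3}]' 20
python3 -m creep '[{"gripper":1,"dx":50,"dy":-60,"dz":-10,"yaw":0},{"gripper":1,"dx":50,"dy":-60,"dz":-10,"yaw":0},{"gripper":1,"dx":50,"dy":-60,"dz":-10,"yaw":0},{"gripper":1,"dx":35,"dy":-60,"dz":0,"yaw":0},{"gripper":1,"dx":0,"dy":0,"dz":0,"yaw":0}]'
```

```text
t: 1.35
tcp_pos: [0.1941, -0.6465, 0.3027]
orientation: [0.0, 1.0, -0.002, 0.0]
wrist_force: [0.3, 0.1, 0.0]
grip_width: 0.0882
t: 1.98
tcp_pos: [0.3485, -0.4449, 0.3269]
orientation: [-0.001, 1.0, 0.005, 0.001]
wrist_force: [0.1, -0.1, 0.2]
grip_width: 0.0878
```

```bash
python3 -m creep '[{"gripper":1,"dx":30,"dy":-35,"dz":0,"yaw":0},{"gripper":1,"dx":30,"dy":-35,"dz":0,"yaw":0},{"gripper":1,"dx":30,"dy":-35,"dz":0,"yaw":0},{"gripper":1,"dx":20,"dy":-17,"dz":0,"yaw":0},{"gripper":1,"dx":0,"dy":0,"dz":0,"yaw":0}]'
cat > look.py <<'E'
from h import *
import sys
im,X=cloud("wrist");cv2.imwrite(f"pics/{sys.argv[1]}.png",im)
H=hsv(im);h=H[...,0];sat=(H[...,1]>110)&(H[...,2]>60)
o=bot.observe();print(o["t"],np.round(o["tcp_pos"],4),np.round(o["orientation"],4))
for n,mk in dict(red=(h<5)|(h>175),amber=(h>8)&(h<24),blue=(h>105)&(h<128)).items():
    m=mk&sat&(X[...,2]>.005)&(X[...,2]<.2)
    nn,l,s,_=cv2.connectedComponentsWithStats(m.astype(np.uint8))
    for k in np.argsort(-s[1:,4])[:2]+1:
        if s[k,4]<150: continue
        p=X[l==k];z=np.nanpercentile(p[:,2],97);t=p[p[:,2]>z-.004]
        print(n,s[k].tolist(),"top z",round(z,4),"minrect top",cv2.minEnclosingCircle(t[:,:2].astype(np.float32)),"range",np.round(np.nanpercentile(p,[2,98],axis=0),3).tolist())
E
python3 look.py w1
```

```text
t: 2.6
tcp_pos: [0.4558, -0.3267, 0.3264]
orientation: [-0.0, 1.0, 0.002, 0.0]
wrist_force: [-1.2, -0.9, 0.4]
grip_width: 0.0881
2.65 [ 0.4544 -0.3282  0.3264] [ 2.e-04  1.e+00  3.e-04 -2.e-04]
red [289, 201, 46, 45, 1599] top z 0.1588 minrect top ((0.4628593921661377, -0.3221081495285034), 0.010002152994275093) range [[0.447, -0.339, 0.135], [0.481, -0.305, 0.159]]
amber [285, 186, 54, 64, 1098] top z 0.1349 minrect top ((0.4632420539855957, -0.3217110335826874), 0.023141078650951385) range [[0.441, -0.346, 0.078], [0.486, -0.299, 0.135]]
blue [3, 250, 58, 45, 1971] top z 0.1356 minrect top ((0.41602450609207153, -0.07145055383443832), 0.019349822774529457) range [[0.401, -0.09, 0.116], [0.434, -0.056, 0.136]]
blue [278, 179, 68, 53, 594] top z 0.0943 minrect top ((0.46380069851875305, -0.32133468985557556), 0.03217608854174614) range [[0.447, -0.352, 0.044], [0.494, -0.288, 0.094]]
```

View pics/w1.png

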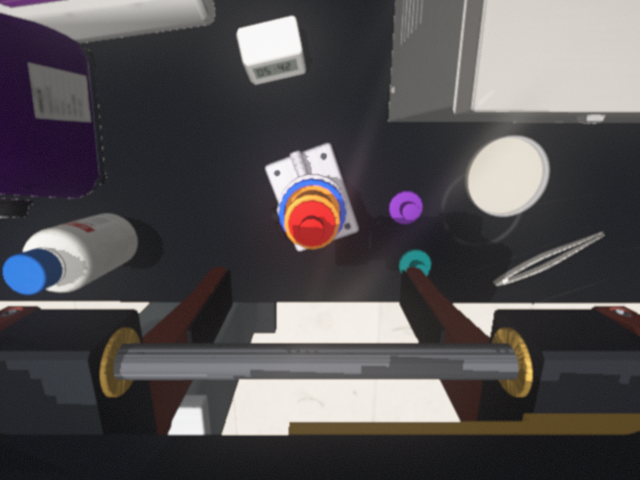

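The wrist picture shows the lid at (312,220) px on the holder. The radii of the knob, rim and ring (10, 23 and 32 mm) match, and the axis is at (0.463, -0.322). Now going down to the knob.

```bash
python3 -m creep '[{"gripper":1,"dx":8,"dy":-6,"dz":30,"yaw":0},{"gripper":1,"dx":0,"dy":0,"dz":35,"yaw":0},{"gripper":0,"dx":0,"dy":0,"dz":25,"yaw":0},{"gripper":0,"dx":0,"dy":0,"dz":10,"yaw":0},{"gripper":0,"dx":0,"dy":0,"dz":0,"yaw":0}]'
```

```text
t: 3.28
tcp_pos: [0.4618, -0.3226, 0.2263]
orientation: [0.0, 1.0, -0.001, -0.0]
wrist_force: [0.0, -0.0, -0.2]
grip_width: 0.0609
```

```bash
python3 -m creep '[{"gripper":0,"dx":1,"dy":0,"dz":7,"yaw":0},{"gripper":-1,"dx":0,"dy":0,"dz":0,"yaw":0},{"gripper":-1,"dx":0,"dy":0,"dz":0,"yaw":0},{"gripper":-1,"dx":0,"dy":0,"dz":0,"yaw":0},{"gripper":-1,"dx":0,"dy":0,"dz":0,"yaw":0}]' 12
python3 -m creep '[{"gripper":-1,"dx":0,"dy":0,"dz":0,"yaw":0},{"gripper":-1,"dx":0,"dy":0,"dz":0,"yaw":0}]'
```

```text
t: 3.9
tcp_pos: [0.4638, -0.3217, 0.2198]
orientation: [0.0, 1.0, 0.0, 0.0]
wrist_force: [-0.3, 0.0, 0.6]
grip_width: 0.0196
t: 4.15
tcp_pos: [0.4638, -0.3216, 0.2198]
orientation: [0.0, 1.0, 0.0, 0.0]
wrist_force: [-1.1, 0.9, 3.9]
grip_width: 0.0195
```

```bash
python3 -m creep '[{"gripper":-1,"dx":0,"dy":0,"dz":-10,"yaw":0},{"gripper":-1,"dx":0,"dy":0,"dz":-25,"yaw":0},{"gripper":-1,"dx":0,"dy":0,"dz":-40,"yaw":0},{"gripper":-1,"dx":0,"dy":0,"dz":-40,"yaw":0},{"gripper":-1,"dx":0,"dy":-20,"dz":-15,"yaw":0}]'
python3 -m creep '[{"gripper":-1,"dx":5,"dy":-45,"dz":0,"yaw":0},{"gripper":-1,"dx":5,"dy":-45,"dz":0,"yaw":0},{"gripper":-1,"dx":5,"dy":-45,"dz":0,"yaw":0},{"gripper":-1,"dx":5,"dy":-45,"dz":0,"yaw":0},{"gripper":-1,"dx":5,"dy":-45,"dz":0,"yaw":0}]'
python3 -m creep '[{"gripper":-1,"dx":5,"dy":-45,"dz":0,"yaw":0},{"gripper":-1,"dx":5,"dy":-45,"dz":0,"yaw":0},{"gripper":-1,"dx":5,"dy":-45,"dz":0,"yaw":0},{"gripper":-1,"dx":5,"dy":-45,"dz":0,"yaw":0},{"gripper":-1,"dx":5,"dy":-45,"dz":0,"yaw":0}]'
python3 -m creep '[{"gripper":-1,"dx":0,"dy":-45,"dz":0,"yaw":0},{"gripper":-1,"dx":0,"dy":-30,"dz":0,"yaw":0},{"gripper":-1,"dx":0,"dy":0,"dz":0,"yaw":0}]'
cat > seats.py <<'E'
from h import *
import sys
im,X=cloud("wrist");cv2.imwrite(f"pics/{sys.argv[1]}.png",im)
o=bot.observe();print(o["t"],np.round(o["tcp_pos"],4),np.round(o["orientation"],4),o["grip_width"])
G={"dish_seat":(.532,.237),"post_seat":(.424,.217),"peg_seat":(.512,.338),"socket_seat":(.41,.327)}
Z={"dish_seat":(.015,.022,.034),"post_seat":(.02,.030,.017),"peg_seat":(.042,.056,.008),"socket_seat":(.04,.052,.022)}
for n,g in G.items():
    zl,zh,r=Z[n]
    c=np.array(g)
    for i in range(4):
        m=(np.hypot(X[...,0]-c[0],X[...,1]-c[1])<(r+.03 if i==0 else r+.012))&(X[...,2]>zl)&(X[...,2]<zh)
        p=X[m]
        if len(p)<5: break
        (c,R)=cv2.minEnclosingCircle(p[:,:2].astype(np.float32));c=np.array(c)
    print(n,len(p),c.round(4),round(R,4),"want R",r,"z",np.round(np.median(p[:,2]),4) if len(p) else 0)
E
python3 seats.py w2
```

```text
t: 4.78
tcp_pos: [0.4639, -0.3024, 0.352]
orientation: [0.001, 1.0, -0.001, 0.002]
wrist_force: [-0.1, 0.8, -0.5]
grip_width: 0.0194
t: 5.4
tcp_pos: [0.4875, -0.0737, 0.3487]
orientation: [-0.0, 1.0, 0.001, -0.001]
wrist_force: [-0.0, 0.2, 0.5]
grip_width: 0.0192
t: 6.02
tcp_pos: [0.512, 0.1508, 0.3486]
orientation: [0.0, 1.0, 0.001, -0.001]
wrist_force: [1.6, -0.3, -1.1]
grip_width: 0.019
t: 6.4
tcp_pos: [0.5113, 0.227, 0.3486]
orientation: [-0.0, 1.0, 0.003, -0.001]
wrist_force: [0.3, -0.3, -1.0]
grip_width: 0.0192
6.45 [0.512  0.2248 0.3486] [ 3.0e-04  1.0e+00  1.8e-03 -9.0e-04] 0.019124927284052635
dish_seat 574 [0.5314 0.2356] 0.0341 want R 0.034 z 0.0188
post_seat 0 [0.424 0.217] 0.0341 want R 0.017 z 0
peg_seat 148 [0.5154 0.3401] 0.0079 want R 0.008 z 0.0486
socket_seat 496 [0.4107 0.3245] 0.0225 want R 0.022 z 0.0464
```

View pics/w2.png

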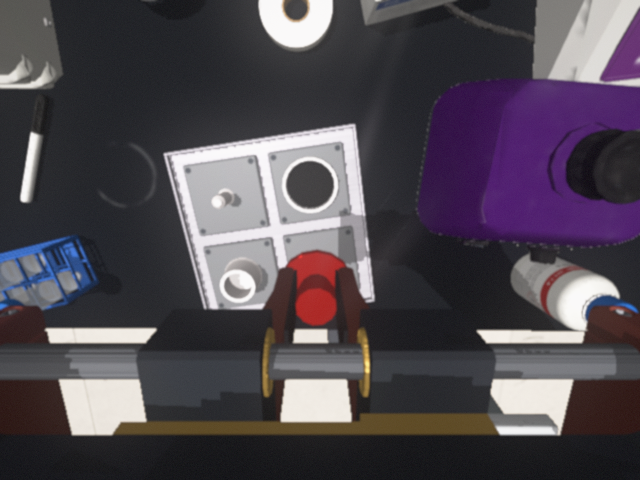

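The picture shows the lid held upright (315,285). The peg (222,198), dish (310,185) and socket (240,280) are visible, with the post hidden. The seats form a 106 mm square as specified, which puts the post at (0.4267, 0.2200). Now lowering the lid into the dish.

```bash
python3 -m creep '[{"gripper":-1,"dx":10,"dy":-6,"dz":20,"yaw":0},{"gripper":-1,"dx":9,"dy":-5,"dz":40,"yaw":0},{"gripper":-1,"dx":0,"dy":0,"dz":45,"yaw":0},{"gripper":-1,"dx":0,"dy":0,"dz":45,"yaw":0},{"gripper":-1,"dx":0,"dy":0,"dz":40,"yaw":0}]'
python3 -m creep '[{"gripper":-1,"dx":0,"dy":0,"dz":25,"yaw":0},{"gripper":-1,"dx":0,"dy":0,"dz":12,"yaw":0},{"gripper":-1,"dx":0,"dy":0,"dz":6,"yaw":0},{"gripper":-1,"dx":0,"dy":0,"dz":0,"yaw":0}]'
```

```text
t: 7.08
tcp_pos: [0.5321, 0.2327, 0.1562]
orientation: [0.001, 1.0, -0.001, -0.001]
wrist_force: [-0.4, -0.1, -1.0]
grip_width: 0.0192
t: 7.58
tcp_pos: [0.5328, 0.2344, 0.1167]
orientation: [-0.0, 1.0, -0.0, 0.0]
wrist_force: [0.1, -0.1, 0.1]
grip_width: 0.0197
```

```bash
python3 -m creep '[{"gripper":-1,"dx":0,"dy":0,"dz":5,"yaw":0},{"gripper":-1,"dx":0,"dy":0,"dz":3,"yaw":0},{"gripper":-1,"dx":0,"dy":0,"dz":1,"yaw":0},{"gripper":-1,"dx":0,"dy":0,"dz":0,"yaw":0}]'
python3 -m creep '[{"gripper":-1,"dx":0,"dy":0,"dz":1,"yaw":0},{"gripper":-1,"dx":0,"dy":0,"dz":0,"yaw":0}]'
python3 -m creep '[{"gripper":-1,"dx":0,"dy":0,"dz":1,"yaw":0},{"gripper":-1,"dx":0,"dy":0,"dz":0,"yaw":0}]'
```

```text
t: 8.07
tcp_pos: [0.5325, 0.2345, 0.1075]
orientation: [0.0, 1.0, 0.0, 0.0]
wrist_force: [-0.1, 0.7, 0.1]
grip_width: 0.0192
t: 8.32
tcp_pos: [0.5326, 0.2346, 0.1067]
orientation: [-0.0, 1.0, 0.0, 0.0]
wrist_force: [0.3, 0.0, 0.6]
grip_width: 0.0195
t: 8.57
tcp_pos: [0.5326, 0.2346, 0.1065]
orientation: [0.0, 1.0, 0.0, 0.0]
wrist_force: [-2.1, -1.2, 11.2]
grip_width: 0.0194
```

```bash
python3 -m creep '[{"gripper":-1,"dx":0,"dy":0,"dz":-1,"yaw":0},{"gripper":-0.2,"dx":0,"dy":0,"dz":0,"yaw":0},{"gripper":-0.2,"dx":0,"dy":0,"dz":0,"yaw":0},{"gripper":-0.2,"dx":0,"dy":0,"dz":0,"yaw":0},{"gripper":-0.2,"dx":0,"dy":0,"dz":0,"yaw":0}]'
python3 -m creep '[{"gripper":-0.2,"dx":0,"dy":0,"dz":-10,"yaw":0},{"gripper":0,"dx":0,"dy":0,"dz":-25,"yaw":0},{"gripper":0.5,"dx":0,"dy":0,"dz":-45,"yaw":0},{"gripper":1,"dx":-10,"dy":0,"dz":-50,"yaw":0},{"gripper":1,"dx":-50,"dy":20,"dz":-50,"yaw":0}]'
python3 -m creep '[{"gripper":1,"dx":-30,"dy":45,"dz":-45,"yaw":0},{"gripper":1,"dx":0,"dy":45,"dz":-15,"yaw":0},{"gripper":1,"dx":0,"dy":0,"dz":0,"yaw":0}]'
python3 look.py w3; python3 - <<'E'
from h import *
im,X=cloud("wrist");H=hsv(im)
m=(np.hypot(X[...,0]-.427,X[...,1]-.22)<.03)&(X[...,2]>.02)&(X[...,2]<.03);p=X[m];print(len(p),cv2.minEnclosingCircle(p[:,:2].astype(np.float32)))
E
```

```text
t: 9.2
tcp_pos: [0.5324, 0.2344, 0.1064]
orientation: [0.0, 1.0, 0.0, -0.0]
wrist_force: [0.1, -0.4, 0.3]
grip_width: 0.0351
t: 9.82
tcp_pos: [0.481, 0.2185, 0.2818]
orientation: [-0.001, 1.0, 0.0, 0.001]
wrist_force: [0.5, -0.9, 0.3]
grip_width: 0.0703
t: 10.2
tcp_pos: [0.4538, 0.1294, 0.3361]
orientation: [0.0, 1.0, -0.003, 0.002]
wrist_force: [-0.2, 0.5, -0.9]
grip_width: 0.0879
10.25 [0.4535 0.1313 0.3352] [ 0.      1.     -0.0014  0.0012]
red [204, 119, 37, 38, 1095] top z 0.0457 minrect top ((0.531526505947113, 0.23542946577072144), 0.010120218619704247) range [[0.513, 0.217, 0.012], [0.551, 0.254, 0.046]]
blue [508, 245, 52, 44, 1712] top z 0.1356 minrect top ((0.4156745374202728, -0.07059682160615921), 0.01929706707596779) range [[0.4, -0.086, 0.117], [0.434, -0.052, 0.136]]
593 ((0.42666903138160706, 0.21914486587047577), 0.016878869384527206)
```

View pics/w3.png

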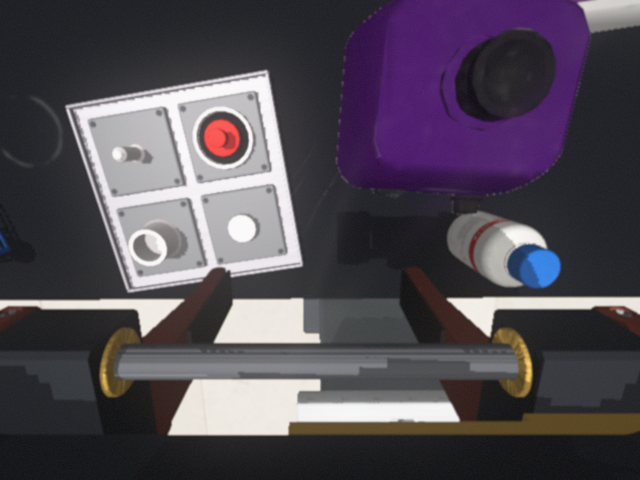

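The lid is seated upright in the middle of the dish (223,137), its knob top at z 46 mm as it should be. The post is at (243,228), i.e. (0.4267, 0.2191). Returning for the ring.

```bash
python3 -m creep '[{"gripper":1,"dx":1,"dy":30,"dz":0,"yaw":0},{"gripper":1,"dx":1,"dy":45,"dz":0,"yaw":0},{"gripper":1,"dx":1,"dy":45,"dz":0,"yaw":0},{"gripper":1,"dx":1,"dy":45,"dz":0,"yaw":0},{"gripper":1,"dx":1,"dy":45,"dz":0,"yaw":0}]'
python3 -m creep '[{"gripper":1,"dx":1,"dy":45,"dz":0,"yaw":0},{"gripper":1,"dx":1,"dy":45,"dz":0,"yaw":0},{"gripper":1,"dx":1,"dy":45,"dz":0,"yaw":0},{"gripper":1,"dx":1,"dy":45,"dz":0,"yaw":0},{"gripper":1,"dx":0,"dy":45,"dz":0,"yaw":0}]'
python3 -m creep '[{"gripper":1,"dx":0,"dy":15,"dz":0,"yaw":0},{"gripper":1,"dx":0,"dy":0,"dz":0,"yaw":0}]'
python3 look.py w4
```

```text
t: 10.92
tcp_pos: [0.4588, -0.0774, 0.3335]
orientation: [-0.0, 1.0, 0.002, -0.0]
wrist_force: [0.8, -0.9, -0.3]
grip_width: 0.0884
t: 11.55
tcp_pos: [0.4637, -0.3024, 0.3332]
orientation: [-0.001, 1.0, 0.002, -0.0]
wrist_force: [0.9, 0.3, -0.7]
grip_width: 0.0878
t: 11.8
tcp_pos: [0.463, -0.3169, 0.3332]
orientation: [-0.001, 1.0, 0.0, -0.0]
wrist_force: [0.4, -0.1, -0.1]
grip_width: 0.0878
11.85 [ 0.4632 -0.3158  0.3334] [-7.0e-04  1.0e+00  1.1e-03 -3.0e-04]
amber [297, 192, 53, 63, 2023] top z 0.1309 minrect top ((0.46296441555023193, -0.3220488727092743), 0.023870697245001793) range [[0.442, -0.344, 0.078], [0.485, -0.3, 0.131]]
blue [23, 255, 56, 44, 1824] top z 0.1355 minrect top ((0.4167898893356323, -0.0713496059179306), 0.01920287124812603) range [[0.401, -0.09, 0.116], [0.434, -0.056, 0.136]]
blue [290, 185, 65, 54, 593] top z 0.0943 minrect top ((0.4631159007549286, -0.32155928015708923), 0.03218280151486397) range [[0.442, -0.352, 0.041], [0.494, -0.29, 0.094]]
```

```bash
python3 -m creep '[{"gripper":1,"dx":0,"dy":6,"dz":20,"yaw":0},{"gripper":1,"dx":0,"dy":0,"dz":40,"yaw":0},{"gripper":1,"dx":0,"dy":0,"dz":35,"yaw":0},{"gripper":1,"dx":0,"dy":0,"dz":20,"yaw":0},{"gripper":1,"dx":0,"dy":0,"dz":0,"yaw":0}]'
```

```text
t: 12.48
tcp_pos: [0.4625, -0.3209, 0.2177]
orientation: [-0.001, 1.0, 0.002, -0.001]
wrist_force: [1.1, -0.4, -0.0]
grip_width: 0.088
```

```bash
python3 -m creep '[{"gripper":1,"dx":0.5,"dy":1,"dz":20,"yaw":0},{"gripper":1,"dx":0,"dy":0,"dz":20,"yaw":0},{"gripper":1,"dx":0,"dy":0,"dz":13,"yaw":0},{"gripper":1,"dx":0,"dy":0,"dz":0,"yaw":0}]'
python3 -m creep '[{"gripper":-1,"dx":0,"dy":0,"dz":0,"yaw":0},{"gripper":-1,"dx":0,"dy":0,"dz":0,"yaw":0},{"gripper":-1,"dx":0,"dy":0,"dz":0,"yaw":0},{"gripper":-1,"dx":0,"dy":0,"dz":0,"yaw":0}]' 12
```

```text
t: 12.98
tcp_pos: [0.4631, -0.3238, 0.1659]
orientation: [-0.0, 1.0, 0.001, -0.0]
wrist_force: [-0.6, -0.3, 0.1]
grip_width: 0.0877
t: 13.48
tcp_pos: [0.4633, -0.3246, 0.1665]
orientation: [0.0, 1.0, 0.0, 0.0]
wrist_force: [-1.0, 1.0, 3.5]
grip_width: 0.0629
```

```bash
python3 -m creep '[{"gripper":-1,"dx":0,"dy":0,"dz":-5,"yaw":0},{"gripper":-1,"dx":0,"dy":0,"dz":-10,"yaw":0},{"gripper":-1,"dx":0,"dy":0,"dz":0,"yaw":0}]' 20
python3 look.py w5;python3 - <<'E'
import cv2
im=cv2.imread('pics/w5.png');cv2.imwrite('pics/w5c.png',cv2.resize(im[120:420,160:480],None,fx=2,fy=2))
E
```

```text
t: 13.85
tcp_pos: [0.4634, -0.3249, 0.182]
orientation: [0.0, 1.0, 0.0, 0.001]
wrist_force: [-0.4, -1.2, -1.0]
grip_width: 0.0625
13.9 [ 0.4632 -0.3247  0.1815] [3.e-04 1.e+00 1.e-04 5.e-04]
red [390, 273, 51, 69, 1098] top z 0.167 minrect top ((0.4759206771850586, -0.36076247692108154), 0.004685897845774889) range [[0.475, -0.366, 0.121], [0.476, -0.357, 0.167]]
red [587, 306, 53, 39, 1008] top z 0.1965 minrect top ((0.49514126777648926, -0.3967365622520447), 0.0022713143844157457) range [[0.491, -0.403, 0.183], [0.497, -0.396, 0.197]]
amber [259, 246, 106, 98, 8049] top z 0.1307 minrect top ((0.4681711792945862, -0.32185009121894836), 0.02676541730761528) range [[0.445, -0.346, 0.078], [0.485, -0.3, 0.131]]
amber [442, 328, 26, 32, 380] top z 0.1998 minrect top ((0.49456465244293213, -0.3560967445373535), 0.0030708026606589556) range [[0.49, -0.357, 0.189], [0.497, -0.355, 0.2]]
blue [253, 229, 127, 99, 2692] top z 0.1094 minrect top ((0.46386221051216125, -0.32379093766212463), 0.03270234167575836) range [[0.452, -0.355, 0.1], [0.495, -0.293, 0.11]]
```

View pics/w5c.png

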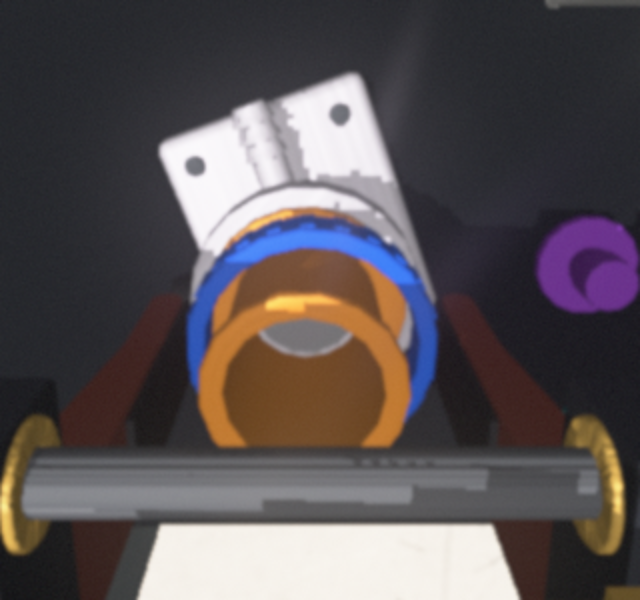

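The picture shows the ring held level (312,330 in the crop) round the funnel, offset about 2 mm to -y of its axis. Shifting it back 2 mm and raising it.

```bash
python3 -m creep '[{"gripper":-1,"dx":0,"dy":-2,"dz":0,"yaw":0},{"gripper":-1,"dx":0,"dy":0,"dz":0,"yaw":0},{"gripper":-1,"dx":0,"dy":0,"dz":-10,"yaw":0},{"gripper":-1,"dx":0,"dy":0,"dz":-10,"yaw":0},{"gripper":-1,"dx":0,"dy":0,"dz":0,"yaw":0}]'
python3 -m creep '[{"gripper":-1,"dx":0,"dy":0,"dz":-15,"yaw":0},{"gripper":-1,"dx":0,"dy":0,"dz":-15,"yaw":0},{"gripper":-1,"dx":0,"dy":0,"dz":-20,"yaw":0},{"gripper":-1,"dx":0,"dy":0,"dz":-40,"yaw":0},{"gripper":-1,"dx":0,"dy":0,"dz":-40,"yaw":0}]'
```

```text
t: 14.52
tcp_pos: [0.4636, -0.3229, 0.2023]
orientation: [0.001, 1.0, 0.0, 0.001]
wrist_force: [-0.1, 0.3, -1.0]
grip_width: 0.0623
t: 15.15
tcp_pos: [0.4628, -0.3224, 0.333]
orientation: [0.0, 1.0, 0.0, 0.0]
wrist_force: [0.5, 0.2, -0.8]
grip_width: 0.0626
```

```bash
python3 -m creep '[{"gripper":-1,"dx":0,"dy":-25,"dz":-10,"yaw":0},{"gripper":-1,"dx":0,"dy":-45,"dz":0,"yaw":0},{"gripper":-1,"dx":0,"dy":-45,"dz":0,"yaw":0},{"gripper":-1,"dx":0,"dy":-45,"dz":0,"yaw":0},{"gripper":-1,"dx":0,"dy":-45,"dz":0,"yaw":0}]'
python3 -m creep '[{"gripper":-1,"dx":0,"dy":-45,"dz":0,"yaw":0},{"gripper":-1,"dx":0,"dy":-45,"dz":0,"yaw":0},{"gripper":-1,"dx":0,"dy":-45,"dz":0,"yaw":0},{"gripper":-1,"dx":-5,"dy":-45,"dz":0,"yaw":0},{"gripper":-1,"dx":-10,"dy":-45,"dz":0,"yaw":0}]'
python3 -m creep '[{"gripper":-1,"dx":-10,"dy":-45,"dz":0,"yaw":0},{"gripper":-1,"dx":-10,"dy":-40,"dz":0,"yaw":0},{"gripper":-1,"dx":-1,"dy":-25,"dz":0,"yaw":0},{"gripper":-1,"dx":0,"dy":0,"dz":0,"yaw":0}]'
```

```text
t: 15.78
tcp_pos: [0.4628, -0.1161, 0.3421]
orientation: [0.0, 1.0, 0.0, 0.001]
wrist_force: [0.9, 0.8, -1.3]
grip_width: 0.0622
t: 16.4
tcp_pos: [0.4477, 0.109, 0.3421]
orientation: [-0.0, 1.0, 0.0, 0.001]
wrist_force: [0.6, 0.1, 0.2]
grip_width: 0.0624
t: 16.9
tcp_pos: [0.4263, 0.2193, 0.3419]
orientation: [-0.0, 1.0, 0.002, 0.001]
wrist_force: [0.5, -0.5, -0.7]
grip_width: 0.0627
```

```bash
python3 -m creep '[{"gripper":-1,"dx":0,"dy":0,"dz":30,"yaw":0},{"gripper":-1,"dx":0,"dy":0,"dz":45,"yaw":0},{"gripper":-1,"dx":0,"dy":0,"dz":45,"yaw":0},{"gripper":-1,"dx":0,"dy":0,"dz":40,"yaw":0},{"gripper":-1,"dx":0,"dy":0,"dz":25,"yaw":0}]'
python3 -m creep '[{"gripper":-1,"dx":0,"dy":0,"dz":15,"yaw":0},{"gripper":-1,"dx":0,"dy":0,"dz":10,"yaw":0},{"gripper":-1,"dx":0,"dy":0,"dz":0,"yaw":0}]'
python3 look.py w6 | grep -E 'blue|^[0-9]'
```

```text
t: 17.52
tcp_pos: [0.4269, 0.2154, 0.1546]
orientation: [0.001, 1.0, -0.001, -0.001]
wrist_force: [-0.5, 0.2, 0.1]
grip_width: 0.0626
t: 17.9
tcp_pos: [0.427, 0.2172, 0.131]
orientation: [0.0, 1.0, 0.0, 0.0]
wrist_force: [-0.0, 1.2, -0.2]
grip_width: 0.0624
17.95 [0.4272 0.2175 0.1315] [-1.e-04  1.e+00  0.e+00  4.e-04]
blue [253, 228, 127, 116, 4997] top z 0.0585 minrect top ((0.42663440108299255, 0.2181772142648697), 0.03281008452177048) range [[0.4, 0.188, 0.046], [0.458, 0.248, 0.059]]
```

```bash
python3 -m creep '[{"gripper":-1,"dx":0,"dy":-1,"dz":15,"yaw":0},{"gripper":-1,"dx":0,"dy":0,"dz":10,"yaw":0},{"gripper":-1,"dx":0,"dy":0,"dz":4,"yaw":0},{"gripper":-1,"dx":0,"dy":0,"dz":2,"yaw":0},{"gripper":-1,"dx":0,"dy":0,"dz":0,"yaw":0}]'
python3 -m creep '[{"gripper":-1,"dx":0,"dy":0,"dz":1,"yaw":0},{"gripper":-1,"dx":0,"dy":0,"dz":0,"yaw":0}]'
python3 -m creep '[{"gripper":-1,"dx":0,"dy":0,"dz":1,"yaw":0},{"gripper":-1,"dx":0,"dy":0,"dz":0,"yaw":0}]'
```

```text
t: 18.58
tcp_pos: [0.4268, 0.2185, 0.0999]
orientation: [0.0, 1.0, 0.0, -0.0]
wrist_force: [1.1, 0.2, -0.8]
grip_width: 0.0624
t: 18.82
tcp_pos: [0.4269, 0.2185, 0.0991]
orientation: [-0.0, 1.0, 0.0, 0.0]
wrist_force: [0.7, 0.6, -0.6]
grip_width: 0.0628
t: 19.08
tcp_pos: [0.427, 0.2185, 0.0985]
orientation: [0.0, 1.0, 0.0, 0.0]
wrist_force: [-1.2, -1.4, 5.9]
grip_width: 0.0624
```

```bash
python3 -m creep '[{"gripper":1,"dx":0,"dy":0,"dz":0,"yaw":0},{"gripper":1,"dx":0,"dy":0,"dz":0,"yaw":0},{"gripper":1,"dx":0,"dy":0,"dz":0,"yaw":0},{"gripper":1,"dx":0,"dy":0,"dz":0,"yaw":0},{"gripper":1,"dx":0,"dy":0,"dz":-5,"yaw":0}]'
python3 -m creep '[{"gripper":1,"dx":0,"dy":0,"dz":-20,"yaw":0},{"gripper":1,"dx":0,"dy":0,"dz":-45,"yaw":0},{"gripper":1,"dx":0,"dy":0,"dz":-45,"yaw":0},{"gripper":1,"dx":10,"dy":0,"dz":-50,"yaw":0},{"gripper":1,"dx":20,"dy":40,"dz":-50,"yaw":0}]'
python3 -m creep '[{"gripper":1,"dx":0,"dy":45,"dz":-20,"yaw":0},{"gripper":1,"dx":0,"dy":0,"dz":0,"yaw":0}]'
python3 look.py w7
```

```text
t: 19.7
tcp_pos: [0.4266, 0.2184, 0.1029]
orientation: [0.0, 1.0, 0.0, -0.0]
wrist_force: [0.1, -0.1, 0.0]
grip_width: 0.0879
t: 20.32
tcp_pos: [0.455, 0.1834, 0.3121]
orientation: [-0.001, 1.0, 0.003, 0.001]
wrist_force: [1.3, 0.1, 0.5]
grip_width: 0.0878
t: 20.58
tcp_pos: [0.4564, 0.1331, 0.3314]
orientation: [0.0, 1.0, -0.003, 0.002]
wrist_force: [-0.1, 0.3, 0.4]
grip_width: 0.0876
20.625 [0.4557 0.1349 0.3304] [ 1.0e-04  1.0e+00 -1.5e-03  8.0e-04]
red [206, 121, 37, 39, 1115] top z 0.0457 minrect top ((0.5314451456069946, 0.23568738996982574), 0.01004716195166111) range [[0.514, 0.217, 0.012], [0.55, 0.254, 0.046]]
blue [515, 249, 53, 44, 1764] top z 0.1355 minrect top ((0.41589170694351196, -0.07083069533109665), 0.019205261021852493) range [[0.4, -0.086, 0.117], [0.434, -0.052, 0.136]]
blue [218, 205, 54, 52, 792] top z 0.0263 minrect top ((0.42714935541152954, 0.21904979646205902), 0.03196093440055847) range [[0.397, 0.188, 0.017], [0.458, 0.249, 0.026]]
```

View pics/w7.png

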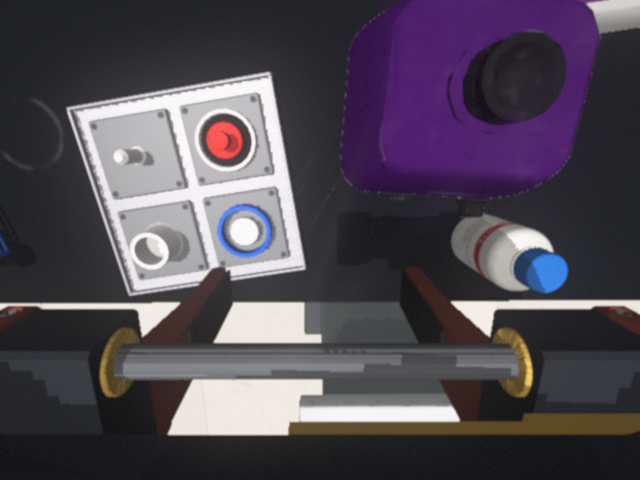

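The ring is seated round the post (245,230), flat with its top at z 26 mm, and the lid is unchanged. Next the funnel.

```bash
python3 -m creep '[{"gripper":1,"dx":1,"dy":30,"dz":0,"yaw":0},{"gripper":1,"dx":1,"dy":45,"dz":0,"yaw":0},{"gripper":1,"dx":1,"dy":45,"dz":0,"yaw":0},{"gripper":1,"dx":1,"dy":45,"dz":0,"yaw":0},{"gripper":1,"dx":1,"dy":45,"dz":0,"yaw":0}]'
python3 -m creep '[{"gripper":1,"dx":1,"dy":45,"dz":0,"yaw":0},{"gripper":1,"dx":1,"dy":45,"dz":0,"yaw":0},{"gripper":1,"dx":0,"dy":45,"dz":0,"yaw":0},{"gripper":1,"dx":0,"dy":45,"dz":0,"yaw":0},{"gripper":1,"dx":0,"dy":45,"dz":0,"yaw":0}]'
python3 -m creep '[{"gripper":1,"dx":0,"dy":20,"dz":0,"yaw":0},{"gripper":1,"dx":0,"dy":0,"dz":0,"yaw":0}]'
python3 look.py w8
```

```text
t: 21.25
tcp_pos: [0.4604, -0.0736, 0.3289]
orientation: [-0.0, 1.0, 0.001, -0.001]
wrist_force: [1.2, 0.2, 1.0]
grip_width: 0.0881
t: 21.88
tcp_pos: [0.4633, -0.2985, 0.3287]
orientation: [-0.001, 1.0, 0.001, -0.0]
wrist_force: [0.6, -0.2, 0.2]
grip_width: 0.0874
t: 22.12
tcp_pos: [0.4629, -0.3184, 0.3288]
orientation: [-0.001, 1.0, -0.0, -0.0]
wrist_force: [-0.4, 1.1, 0.5]
grip_width: 0.0876
22.175 [ 0.4631 -0.3171  0.329 ] [-8.e-04  1.e+00  9.e-04 -3.e-04]
amber [292, 188, 58, 68, 2507] top z 0.1308 minrect top ((0.462948739528656, -0.3219679296016693), 0.023897290229797363) range [[0.442, -0.347, 0.078], [0.489, -0.297, 0.131]]
blue [17, 257, 57, 44, 1880] top z 0.1356 minrect top ((0.41645297408103943, -0.07137974351644516), 0.018953360617160797) range [[0.401, -0.09, 0.116], [0.434, -0.056, 0.136]]
```

```bash
python3 -m creep '[{"gripper":1,"dx":0,"dy":4,"dz":20,"yaw":0},{"gripper":1,"dx":0,"dy":0,"dz":40,"yaw":0},{"gripper":1,"dx":0,"dy":0,"dz":40,"yaw":0},{"gripper":1,"dx":0,"dy":0,"dz":25,"yaw":0},{"gripper":1,"dx":0,"dy":0,"dz":15,"yaw":0}]'
python3 -m creep '[{"gripper":1,"dx":0,"dy":0,"dz":15,"yaw":0},{"gripper":1,"dx":0,"dy":0,"dz":5,"yaw":0},{"gripper":1,"dx":0,"dy":0,"dz":0,"yaw":0},{"gripper":1,"dx":0,"dy":0,"dz":0,"yaw":0}]'
```

```text
t: 22.8
tcp_pos: [0.463, -0.3202, 0.1884]
orientation: [-0.001, 1.0, 0.002, -0.0]
wrist_force: [0.5, 0.1, -0.6]
grip_width: 0.0876
t: 23.3
tcp_pos: [0.463, -0.3231, 0.1703]
orientation: [0.0, 1.0, 0.0, 0.001]
wrist_force: [-0.0, 0.1, 0.2]
grip_width: 0.088
```

```bash
python3 -m creep '[{"gripper":1,"dx":0,"dy":-1,"dz":5,"yaw":0},{"gripper":-1,"dx":0,"dy":0,"dz":0,"yaw":0},{"gripper":-1,"dx":0,"dy":0,"dz":0,"yaw":0},{"gripper":-1,"dx":0,"dy":0,"dz":0,"yaw":0},{"gripper":-1,"dx":0,"dy":0,"dz":0,"yaw":0}]' 15
python3 -m creep '[{"gripper":-1,"dx":0,"dy":0,"dz":0,"yaw":0},{"gripper":-1,"dx":0,"dy":0,"dz":0,"yaw":0}]'
```

```text
t: 23.92
tcp_pos: [0.4626, -0.3218, 0.1646]
orientation: [0.0, 1.0, 0.0, 0.0]
wrist_force: [-0.5, 0.1, -1.0]
grip_width: 0.0517
t: 24.18
tcp_pos: [0.4626, -0.3219, 0.1646]
orientation: [0.0, 1.0, 0.0, 0.0]
wrist_force: [-0.7, -0.2, -0.0]
grip_width: 0.0472
```

```bash
python3 -m creep '[{"gripper":-1,"dx":0,"dy":0,"dz":0,"yaw":0},{"gripper":-1,"dx":0,"dy":0,"dz":0,"yaw":0}]'; python3 look.py w9
```

```text
t: 24.42
tcp_pos: [0.4626, -0.3219, 0.1646]
orientation: [0.0, 1.0, 0.0, 0.0]
wrist_force: [-0.1, -0.7, 1.1]
grip_width: 0.0473
24.475 [ 0.4626 -0.3219  0.1646] [1.e-04 1.e+00 1.e-04 1.e-04]
red [588, 306, 52, 36, 919] top z 0.179 minrect top ((0.4955430030822754, -0.3944357931613922), 0.002930658170953393) range [[0.491, -0.4, 0.166], [0.497, -0.393, 0.179]]
red [222, 281, 36, 43, 358] top z 0.1368 minrect top ((0.4748280942440033, -0.29066720604896545), 0.004739910364151001) range [[0.474, -0.295, 0.106], [0.475, -0.287, 0.138]]
amber [255, 230, 122, 114, 10440] top z 0.1306 minrect top ((0.4700450301170349, -0.32069793343544006), 0.02576686069369316) range [[0.445, -0.344, 0.078], [0.49, -0.297, 0.131]]
amber [184, 413, 388, 22, 5833] top z 0.194 minrect top ((0.4817376136779785, -0.3331109285354614), 0.038237519562244415) range [[0.481, -0.369, 0.188], [0.484, -0.296, 0.194]]
```

The opening of 47 mm means the straight fingers hold the funnel by its 48 mm rim. I'll regrasp with the rim at the middle of the pads.

```bash
python3 -m creep '[{"gripper":0.4,"dx":0,"dy":0,"dz":0,"yaw":0},{"gripper":0.4,"dx":0,"dy":0,"dz":0,"yaw":0},{"gripper":0.4,"dx":0,"dy":0,"dz":0,"yaw":0},{"gripper":0.4,"dx":0,"dy":0,"dz":-12,"yaw":0},{"gripper":0.4,"dx":0,"dy":0,"dz":-10,"yaw":0}]'
python3 -m creep '[{"gripper":0.4,"dx":0,"dy":0,"dz":0,"yaw":0},{"gripper":-1,"dx":0,"dy":0,"dz":0,"yaw":0},{"gripper":-1,"dx":0,"dy":0,"dz":0,"yaw":0},{"gripper":-1,"dx":0,"dy":0,"dz":0,"yaw":0},{"gripper":-1,"dx":0,"dy":0,"dz":0,"yaw":0}]' 25
python3 -m creep '[{"gripper":-1,"dx":0,"dy":0,"dz":0,"yaw":0},{"gripper":-1,"dx":0,"dy":0,"dz":-5,"yaw":0},{"gripper":-1,"dx":0,"dy":0,"dz":-5,"yaw":0},{"gripper":-1,"dx":0,"dy":0,"dz":-10,"yaw":0},{"gripper":-1,"dx":0,"dy":0,"dz":0,"yaw":0}]'
python3 look.py w10
```

```text
t: 25.1
tcp_pos: [0.4628, -0.3219, 0.1876]
orientation: [0.0, 1.0, 0.0, 0.0]
wrist_force: [0.5, 0.1, 0.2]
grip_width: 0.0613
t: 25.72
tcp_pos: [0.4625, -0.3218, 0.1864]
orientation: [-0.0, 1.0, 0.0, -0.0]
wrist_force: [-0.7, -0.3, 1.3]
grip_width: 0.0464
t: 26.35
tcp_pos: [0.4632, -0.3221, 0.2078]
orientation: [0.001, 1.0, 0.0, 0.001]
wrist_force: [0.4, 0.4, -1.2]
grip_width: 0.0464
26.4 [ 0.4629 -0.322   0.2072] [3.e-04 1.e+00 1.e-04 6.e-04]
red [231, 268, 35, 48, 316] top z 0.1737 minrect top ((0.4757247865200043, -0.2912694811820984), 0.002916609635576606) range [[0.475, -0.296, 0.131], [0.476, -0.289, 0.174]]
amber [264, 220, 105, 123, 10212] top z 0.1519 minrect top ((0.46384045481681824, -0.32118934392929077), 0.024502398446202278) range [[0.446, -0.346, 0.099], [0.49, -0.297, 0.152]]
```

View pics/w10.png

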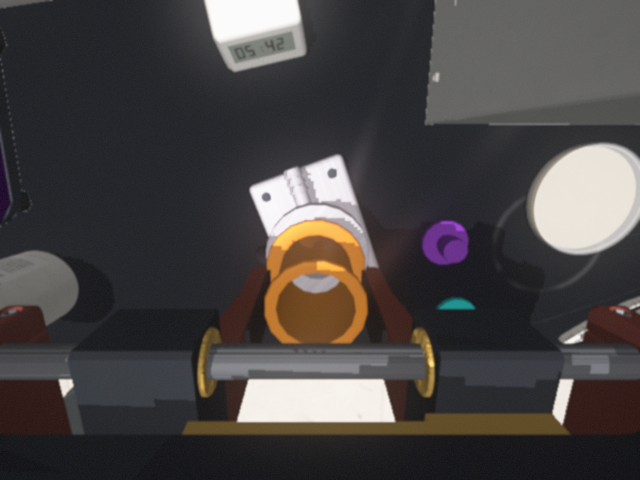

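The funnel is held by its rim and hangs upright (315,300). Carrying it over gently.

```bash
python3 -m creep '[{"gripper":-1,"dx":0,"dy":0,"dz":-20,"yaw":0},{"gripper":-1,"dx":0,"dy":0,"dz":-35,"yaw":0},{"gripper":-1,"dx":0,"dy":0,"dz":-40,"yaw":0},{"gripper":-1,"dx":0,"dy":0,"dz":-35,"yaw":0},{"gripper":-1,"dx":0,"dy":-10,"dz":-20,"yaw":0}]'
python3 -m creep '[{"gripper":-1,"dx":0,"dy":-20,"dz":0,"yaw":0},{"gripper":-1,"dx":4,"dy":-35,"dz":0,"yaw":0},{"gripper":-1,"dx":4,"dy":-40,"dz":0,"yaw":0},{"gripper":-1,"dx":4,"dy":-40,"dz":0,"yaw":0},{"gripper":-1,"dx":4,"dy":-40,"dz":0,"yaw":0}]'
python3 -m creep '[{"gripper":-1,"dx":4,"dy":-40,"dz":0,"yaw":0},{"gripper":-1,"dx":4,"dy":-40,"dz":0,"yaw":0},{"gripper":-1,"dx":4,"dy":-40,"dz":0,"yaw":0},{"gripper":-1,"dx":4,"dy":-40,"dz":0,"yaw":0},{"gripper":-1,"dx":4,"dy":-40,"dz":0,"yaw":0}]'
python3 -m creep '[{"gripper":-1,"dx":4,"dy":-40,"dz":0,"yaw":0},{"gripper":-1,"dx":4,"dy":-40,"dz":0,"yaw":0},{"gripper":-1,"dx":4,"dy":-40,"dz":0,"yaw":0},{"gripper":-1,"dx":4,"dy":-40,"dz":0,"yaw":0},{"gripper":-1,"dx":0,"dy":-35,"dz":0,"yaw":0}]'
python3 -m creep '[{"gripper":-1,"dx":0,"dy":-25,"dz":0,"yaw":0},{"gripper":-1,"dx":0,"dy":-10,"dz":0,"yaw":0},{"gripper":-1,"dx":0,"dy":0,"dz":0,"yaw":0}]'
```

```text
t: 27.02
tcp_pos: [0.4627, -0.3125, 0.3584]
orientation: [0.001, 1.0, -0.001, 0.001]
wrist_force: [1.0, 0.4, -1.4]
grip_width: 0.0466
t: 27.65
tcp_pos: [0.4777, -0.1343, 0.355]
orientation: [-0.0, 1.0, 0.001, -0.001]
wrist_force: [0.2, 0.7, -0.9]
grip_width: 0.0466
t: 28.28
tcp_pos: [0.4972, 0.0653, 0.355]
orientation: [0.0, 1.0, 0.001, -0.001]
wrist_force: [-0.1, -0.5, -0.1]
grip_width: 0.0466
t: 28.9
tcp_pos: [0.513, 0.2602, 0.3548]
orientation: [0.0, 1.0, 0.001, -0.001]
wrist_force: [0.9, -0.3, -1.1]
grip_width: 0.0471
t: 29.28
tcp_pos: [0.5137, 0.2934, 0.3556]
orientation: [0.0, 1.0, 0.001, -0.001]
wrist_force: [0.5, -0.7, -1.3]
grip_width: 0.0466
```

```bash
python3 -m creep '[{"gripper":-1,"dx":2,"dy":-25,"dz":0,"yaw":0},{"gripper":-1,"dx":0,"dy":-21,"dz":15,"yaw":0},{"gripper":-1,"dx":0,"dy":0,"dz":35,"yaw":0},{"gripper":-1,"dx":0,"dy":0,"dz":35,"yaw":0},{"gripper":-1,"dx":0,"dy":0,"dz":35,"yaw":0}]'
python3 -m creep '[{"gripper":-1,"dx":0,"dy":0,"dz":20,"yaw":0},{"gripper":-1,"dx":0,"dy":0,"dz":10,"yaw":0},{"gripper":-1,"dx":0,"dy":0,"dz":0,"yaw":0}]'
python3 look.py w11
```

```text
t: 29.9
tcp_pos: [0.5168, 0.3373, 0.2353]
orientation: [0.001, 1.0, -0.001, 0.0]
wrist_force: [0.8, -0.1, -0.8]
grip_width: 0.0467
t: 30.28
tcp_pos: [0.5166, 0.339, 0.2067]
orientation: [0.0, 1.0, -0.0, 0.0]
wrist_force: [1.0, -0.8, -1.0]
grip_width: 0.0464
30.325 [0.5168 0.3394 0.2074] [-3.e-04  1.e+00  0.e+00  5.e-04]
red [420, 192, 51, 49, 1988] top z 0.0454 minrect top ((0.5317213535308838, 0.2362297773361206), 0.010337140411138535) range [[0.513, 0.216, 0.012], [0.55, 0.254, 0.046]]
red [220, 283, 40, 59, 617] top z 0.1916 minrect top ((0.529230535030365, 0.3680916428565979), 0.0034178029745817184) range [[0.528, 0.365, 0.152], [0.53, 0.374, 0.192]]
amber [264, 220, 105, 123, 10125] top z 0.1508 minrect top ((0.5174292922019958, 0.3399522602558136), 0.024386044591665268) range [[0.499, 0.315, 0.098], [0.544, 0.364, 0.151]]
blue [41, 287, 55, 56, 988] top z 0.062 minrect top ((0.4520658850669861, 0.5396889448165894), 0.011548681184649467) range [[0.425, 0.536, 0.007], [0.463, 0.568, 0.062]]
blue [422, 295, 58, 14, 512] top z 0.0256 minrect top ((0.4501441717147827, 0.2198612093925476), 0.021608367562294006) range [[0.448, 0.201, 0.013], [0.459, 0.243, 0.026]]
```

View pics/w11.png

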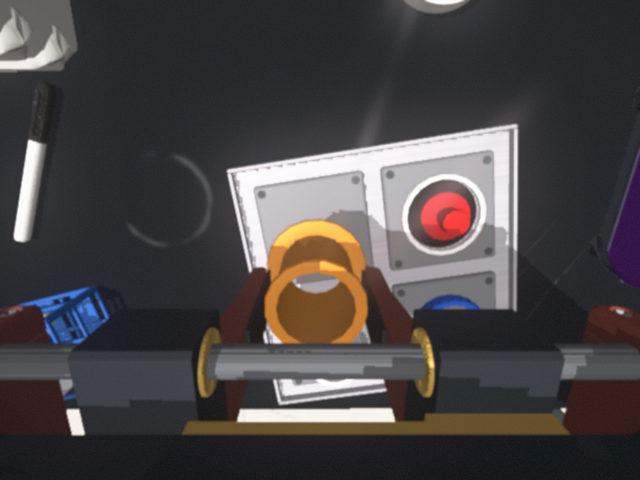

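The funnel is still upright (315,300), about 1.5 mm off the peg axis in x. Correcting that and lowering.

```bash
python3 -m creep '[{"gripper":-1,"dx":-1.5,"dy":-0.5,"dz":15,"yaw":0},{"gripper":-1,"dx":0,"dy":0,"dz":10,"yaw":0},{"gripper":-1,"dx":0,"dy":0,"dz":0,"yaw":0},{"gripper":-1,"dx":0,"dy":0,"dz":15,"yaw":0},{"gripper":-1,"dx":0,"dy":0,"dz":10,"yaw":0}]'
python3 -m creep '[{"gripper":-1,"dx":0,"dy":0,"dz":10,"yaw":0},{"gripper":-1,"dx":0,"dy":0,"dz":10,"yaw":0},{"gripper":-1,"dx":0,"dy":0,"dz":5,"yaw":0},{"gripper":-1,"dx":0,"dy":0,"dz":0,"yaw":0}]'
```

```text
t: 30.95
tcp_pos: [0.5147, 0.3395, 0.1555]
orientation: [0.0, 1.0, 0.0, -0.0]
wrist_force: [-0.5, 0.0, -1.1]
grip_width: 0.0467
t: 31.45
tcp_pos: [0.5148, 0.3397, 0.1312]
orientation: [0.0, 1.0, 0.0, -0.0]
wrist_force: [0.1, 0.1, -0.4]
grip_width: 0.0466
```

```bash
python3 -m creep '[{"gripper":-1,"dx":0,"dy":0,"dz":4,"yaw":0},{"gripper":-1,"dx":0,"dy":0,"dz":2,"yaw":0},{"gripper":-1,"dx":0,"dy":0,"dz":0,"yaw":0}]'
python3 -m creep '[{"gripper":-1,"dx":0,"dy":0,"dz":1.5,"yaw":0},{"gripper":-1,"dx":0,"dy":0,"dz":0,"yaw":0}]'
python3 -m creep '[{"gripper":-1,"dx":0,"dy":0,"dz":1,"yaw":0},{"gripper":-1,"dx":0,"dy":0,"dz":0,"yaw":0}]'
```

```text
t: 31.82
tcp_pos: [0.5149, 0.3396, 0.1255]
orientation: [0.0, 1.0, 0.0, -0.0]
wrist_force: [0.3, -1.1, -2.0]
grip_width: 0.0465
t: 32.08
tcp_pos: [0.5149, 0.3397, 0.124]
orientation: [0.0, 1.0, 0.0, 0.0]
wrist_force: [1.4, 0.3, 0.0]
grip_width: 0.0465
t: 32.33
tcp_pos: [0.515, 0.3398, 0.1234]
orientation: [-0.0, 1.0, 0.0, 0.0]
wrist_force: [-0.4, 0.1, 2.8]
grip_width: 0.0469
```

```bash
python3 -m creep '[{"gripper":1,"dx":0,"dy":0,"dz":0,"yaw":0},{"gripper":1,"dx":0,"dy":0,"dz":0,"yaw":0},{"gripper":1,"dx":0,"dy":0,"dz":0,"yaw":0},{"gripper":1,"dx":0,"dy":0,"dz":0,"yaw":0},{"gripper":1,"dx":0,"dy":0,"dz":-10,"yaw":0}]'
python3 -m creep '[{"gripper":1,"dx":0,"dy":0,"dz":-30,"yaw":0},{"gripper":1,"dx":0,"dy":0,"dz":-45,"yaw":0},{"gripper":1,"dx":0,"dy":0,"dz":-50,"yaw":0},{"gripper":1,"dx":-10,"dy":20,"dz":-50,"yaw":0},{"gripper":1,"dx":-20,"dy":45,"dz":-35,"yaw":0}]'
python3 -m creep '[{"gripper":1,"dx":-20,"dy":45,"dz":0,"yaw":0},{"gripper":1,"dx":-10,"dy":45,"dz":0,"yaw":0},{"gripper":1,"dx":0,"dy":45,"dz":0,"yaw":0},{"gripper":1,"dx":0,"dy":0,"dz":0,"yaw":0}]'
python3 look.py w12
python3 - <<'E'
from h import *
im,X=cloud("wrist")
m=(np.hypot(X[...,0]-.4107,X[...,1]-.3245)<.032)&(X[...,2]>.042)&(X[...,2]<.052);p=X[m];print(len(p),cv2.minEnclosingCircle(p[:,:2].astype(np.float32)))
E
```

```text
t: 32.95
tcp_pos: [0.5145, 0.3394, 0.1327]
orientation: [0.0, 1.0, 0.0, -0.001]
wrist_force: [-0.0, 0.7, 0.5]
grip_width: 0.0874
t: 33.58
tcp_pos: [0.4848, 0.2761, 0.3462]
orientation: [-0.002, 1.0, 0.002, 0.001]
wrist_force: [1.2, -1.5, 0.7]
grip_width: 0.0878
t: 34.08
tcp_pos: [0.455, 0.1362, 0.3437]
orientation: [0.001, 1.0, -0.003, 0.001]
wrist_force: [-0.2, 0.4, -0.6]
grip_width: 0.0877
34.125 [0.455  0.1385 0.3438] [ 1.0e-04  1.0e+00 -1.3e-03  6.0e-04]
red [211, 119, 37, 38, 1064] top z 0.0457 minrect top ((0.5315160155296326, 0.23562823235988617), 0.010001825168728828) range [[0.513, 0.217, 0.011], [0.551, 0.255, 0.046]]
amber [94, 127, 74, 52, 2784] top z 0.0678 minrect top ((0.5155169367790222, 0.3404040038585663), 0.02426082454621792) range [[0.49, 0.314, 0.015], [0.542, 0.361, 0.068]]
blue [511, 243, 51, 43, 1622] top z 0.1355 minrect top ((0.41604578495025635, -0.07036290317773819), 0.019363269209861755) range [[0.4, -0.086, 0.117], [0.434, -0.052, 0.136]]
blue [223, 201, 52, 51, 732] top z 0.0262 minrect top ((0.4270274043083191, 0.21902607381343842), 0.03213239088654518) range [[0.397, 0.189, 0.017], [0.458, 0.249, 0.026]]
530 ((0.41075026988983154, 0.3242892026901245), 0.022264964878559113)
```

View pics/w12.png

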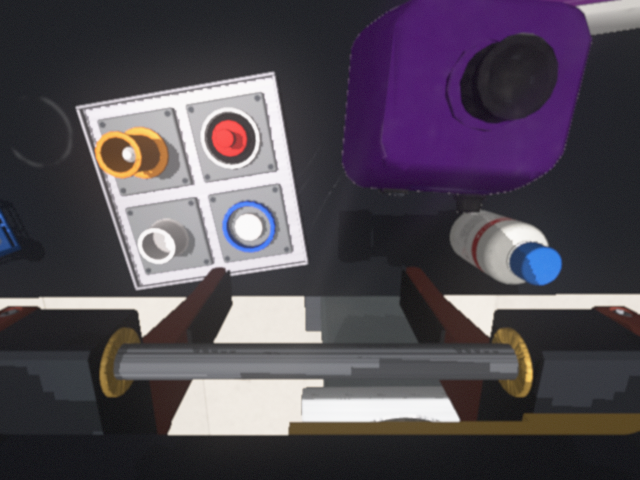

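The funnel stands upright over the peg (top at z 68 mm, correct), and the ring and lid are unchanged. The socket is at (0.4107, 0.3243). Now for the head.

```bash
python3 -m creep '[{"gripper":1,"dx":1,"dy":30,"dz":0,"yaw":0},{"gripper":1,"dx":1,"dy":45,"dz":0,"yaw":0},{"gripper":1,"dx":1,"dy":45,"dz":0,"yaw":0},{"gripper":1,"dx":1,"dy":45,"dz":0,"yaw":0},{"gripper":1,"dx":1,"dy":45,"dz":0,"yaw":0}]'
python3 -m creep '[{"gripper":1,"dx":1,"dy":45,"dz":0,"yaw":0},{"gripper":1,"dx":1,"dy":45,"dz":0,"yaw":0},{"gripper":1,"dx":0,"dy":45,"dz":0,"yaw":0},{"gripper":1,"dx":0,"dy":45,"dz":0,"yaw":0},{"gripper":1,"dx":0,"dy":45,"dz":20,"yaw":0}]'
python3 -m creep '[{"gripper":1,"dx":0,"dy":24,"dz":35,"yaw":0},{"gripper":1,"dx":0,"dy":0,"dz":20,"yaw":0},{"gripper":1,"dx":0,"dy":0,"dz":0,"yaw":0},{"gripper":1,"dx":0,"dy":0,"dz":0,"yaw":0}]'
cat > head.py <<'E'
from h import *
import sys
im,X=cloud("wrist");cv2.imwrite(f"pics/{sys.argv[1]}.png",im);o=bot.observe();print(o["t"],np.round(o["tcp_pos"],4))
cx,cy,zl,zh=map(float,sys.argv[2:6])
m=(np.hypot(X[...,0]-cx,X[...,1]-cy)<.05)&(X[...,2]>zl)&(X[...,2]<zh)
p=X[m];print(len(p),cv2.minEnclosingCircle(p[:,:2].astype(np.float32)),np.round(np.percentile(p,[1,50,99],axis=0),4).tolist())
E
python3 head.py w13 .463 -.322 .068 .0755; python3 head.py w13 .463 -.322 .0763 .085
```

```text
t: 34.8
tcp_pos: [0.4607, -0.0699, 0.3434]
orientation: [-0.0, 1.0, 0.002, 0.0]
wrist_force: [0.4, 0.1, 0.6]
grip_width: 0.0879
t: 35.42
tcp_pos: [0.4644, -0.2955, 0.3244]
orientation: [0.001, 1.0, 0.002, 0.002]
wrist_force: [1.4, -0.3, -0.2]
grip_width: 0.0879
t: 35.92
tcp_pos: [0.4635, -0.3184, 0.269]
orientation: [0.0, 1.0, 0.001, 0.001]
wrist_force: [0.5, -0.1, 0.3]
grip_width: 0.0878
35.975 [ 0.4634 -0.3186  0.2693]
3959 ((0.46307098865509033, -0.3220338821411133), 0.03497059643268585) [[0.4307, -0.3547, 0.0715], [0.4663, -0.3218, 0.0739], [0.4962, -0.2895, 0.0754]]
36.025 [ 0.4632 -0.3188  0.2694]
888 ((0.46290600299835205, -0.3219864070415497), 0.015818465501070023) [[0.4486, -0.3365, 0.0763], [0.4631, -0.3222, 0.0771], [0.4776, -0.3072, 0.0785]]
```

View pics/w13.png

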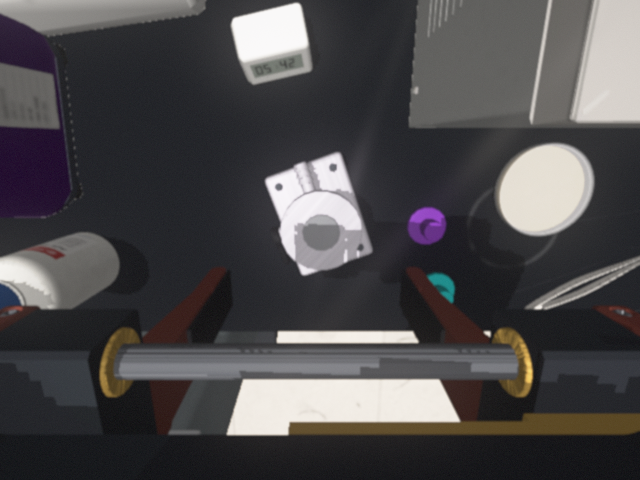

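The support head is in view at (322,232), with axis (0.463, -0.322) and radius 35 mm as given. Going down on it.

```bash
python3 -m creep '[{"gripper":1,"dx":0,"dy":2.5,"dz":20,"yaw":0},{"gripper":1,"dx":0,"dy":0,"dz":40,"yaw":0},{"gripper":1,"dx":0,"dy":0,"dz":35,"yaw":0},{"gripper":1,"dx":0,"dy":0,"dz":0,"yaw":0},{"gripper":1,"dx":0,"dy":0,"dz":0,"yaw":0}]'
```

```text
t: 36.65
tcp_pos: [0.4631, -0.3221, 0.1748]
orientation: [0.001, 1.0, 0.0, 0.001]
wrist_force: [0.2, 0.6, 0.6]
grip_width: 0.0876
```

```bash
python3 -m creep '[{"gripper":1,"dx":0,"dy":0,"dz":20,"yaw":0},{"gripper":1,"dx":0,"dy":0,"dz":18,"yaw":0},{"gripper":1,"dx":0,"dy":0,"dz":8,"yaw":0},{"gripper":1,"dx":0,"dy":0,"dz":0,"yaw":0},{"gripper":1,"dx":0,"dy":0,"dz":0,"yaw":0}]'
python3 -m creep '[{"gripper":-1,"dx":0,"dy":0,"dz":0,"yaw":0},{"gripper":-1,"dx":0,"dy":0,"dz":0,"yaw":0},{"gripper":-1,"dx":0,"dy":0,"dz":0,"yaw":0},{"gripper":-1,"dx":0,"dy":0,"dz":0,"yaw":0},{"gripper":-1,"dx":0,"dy":0,"dz":0,"yaw":0}]' 35
```

```text
t: 37.28
tcp_pos: [0.4625, -0.322, 0.1276]
orientation: [0.0, 1.0, 0.0, 0.0]
wrist_force: [1.1, 0.0, -0.2]
grip_width: 0.088
t: 37.9
tcp_pos: [0.4623, -0.3221, 0.1274]
orientation: [0.0, 1.0, 0.0, 0.0]
wrist_force: [-0.1, -0.7, 4.1]
grip_width: 0.0691
```

Gripped at 69 mm. Lifting straight up; the stem needs more than 28 mm to come clear.

```bash
python3 -m creep '[{"gripper":-1,"dx":0,"dy":0,"dz":-5,"yaw":0},{"gripper":-1,"dx":0,"dy":0,"dz":-10,"yaw":0},{"gripper":-1,"dx":0,"dy":0,"dz":-10,"yaw":0},{"gripper":-1,"dx":0,"dy":0,"dz":-15,"yaw":0},{"gripper":-1,"dx":0,"dy":0,"dz":-20,"yaw":0}]'
python3 -m creep '[{"gripper":-1,"dx":0,"dy":0,"dz":-30,"yaw":0},{"gripper":-1,"dx":0,"dy":0,"dz":-40,"yaw":0},{"gripper":-1,"dx":0,"dy":0,"dz":-40,"yaw":0},{"gripper":-1,"dx":0,"dy":0,"dz":-35,"yaw":0},{"gripper":-1,"dx":0,"dy":0,"dz":-15,"yaw":0}]'
python3 head.py w14 .463 -.322 .25 .32
```

```text
t: 38.52
tcp_pos: [0.4618, -0.3211, 0.1879]
orientation: [-0.001, 1.0, 0.0, -0.0]
wrist_force: [-0.1, -0.9, -3.4]
grip_width: 0.0692
t: 39.15
tcp_pos: [0.4624, -0.3215, 0.3498]
orientation: [0.001, 1.0, 0.0, 0.001]
wrist_force: [-0.2, -0.7, -3.1]
grip_width: 0.0696
39.2 [ 0.4627 -0.3218  0.3505]
18079 ((0.47424158453941345, -0.32049721479415894), 0.0462973453104496) [[0.4493, -0.3633, 0.2762], [0.4735, -0.3203, 0.2966], [0.4974, -0.2778, 0.3186]]
```

View pics/w14.png

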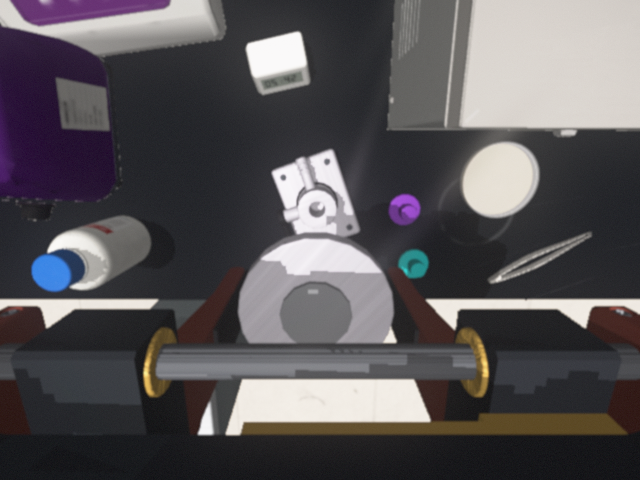

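The head is held level (315,300), its stem clear of the base, and the wrist carries about 3 N, its weight. Moving to the socket.

```bash
python3 -m creep '[{"gripper":-1,"dx":0,"dy":-20,"dz":0,"yaw":0},{"gripper":-1,"dx":0,"dy":-35,"dz":0,"yaw":0},{"gripper":-1,"dx":0,"dy":-40,"dz":0,"yaw":0},{"gripper":-1,"dx":0,"dy":-40,"dz":0,"yaw":0},{"gripper":-1,"dx":0,"dy":-40,"dz":0,"yaw":0}]'
python3 -m creep '[{"gripper":-1,"dx":0,"dy":-40,"dz":0,"yaw":0},{"gripper":-1,"dx":0,"dy":-40,"dz":0,"yaw":0},{"gripper":-1,"dx":0,"dy":-40,"dz":0,"yaw":0},{"gripper":-1,"dx":0,"dy":-40,"dz":0,"yaw":0},{"gripper":-1,"dx":0,"dy":-40,"dz":0,"yaw":0}]'
python3 -m creep '[{"gripper":-1,"dx":-5,"dy":-40,"dz":0,"yaw":0},{"gripper":-1,"dx":-10,"dy":-40,"dz":0,"yaw":0},{"gripper":-1,"dx":-10,"dy":-40,"dz":0,"yaw":0},{"gripper":-1,"dx":-10,"dy":-40,"dz":0,"yaw":0},{"gripper":-1,"dx":-10,"dy":-40,"dz":0,"yaw":0}]'
python3 -m creep '[{"gripper":-1,"dx":-7,"dy":-35,"dz":0,"yaw":0},{"gripper":-1,"dx":0,"dy":-20,"dz":0,"yaw":0},{"gripper":-1,"dx":0,"dy":0,"dz":0,"yaw":0}]'
```

```text
t: 39.83
tcp_pos: [0.4607, -0.1439, 0.3452]
orientation: [-0.001, 1.0, 0.001, -0.002]
wrist_force: [0.7, -0.0, -3.9]
grip_width: 0.0693
t: 40.45
tcp_pos: [0.4601, 0.0554, 0.3453]
orientation: [0.0, 1.0, 0.001, -0.002]
wrist_force: [1.6, -0.2, -3.3]
grip_width: 0.0692
t: 41.08
tcp_pos: [0.4145, 0.2546, 0.3453]
orientation: [0.001, 1.0, 0.001, -0.002]
wrist_force: [0.2, -0.5, -3.8]
grip_width: 0.0693
t: 41.45
tcp_pos: [0.4076, 0.3097, 0.3454]
orientation: [0.0, 1.0, 0.002, -0.002]
wrist_force: [0.6, 0.2, -3.8]
grip_width: 0.0691
```

```bash
python3 -m creep '[{"gripper":-1,"dx":3,"dy":-14.5,"dz":15,"yaw":0},{"gripper":-1,"dx":0,"dy":0,"dz":35,"yaw":0},{"gripper":-1,"dx":0,"dy":0,"dz":40,"yaw":0},{"gripper":-1,"dx":0,"dy":0,"dz":40,"yaw":0},{"gripper":-1,"dx":0,"dy":0,"dz":25,"yaw":0}]'
python3 -m creep '[{"gripper":-1,"dx":0,"dy":0,"dz":15,"yaw":0},{"gripper":-1,"dx":0,"dy":0,"dz":0,"yaw":0},{"gripper":-1,"dx":0,"dy":0,"dz":0,"yaw":0}]'
python3 head.py w15 .411 .324 .091 .1
```

```text
t: 42.08
tcp_pos: [0.4119, 0.3214, 0.1887]
orientation: [0.001, 1.0, -0.0, -0.002]
wrist_force: [-0.2, 0.3, -3.5]
grip_width: 0.0695
t: 42.45
tcp_pos: [0.4133, 0.3232, 0.1778]
orientation: [-0.001, 1.0, 0.0, 0.001]
wrist_force: [-0.4, -0.3, -2.4]
grip_width: 0.0692
42.5 [0.4134 0.3232 0.178 ]
53 ((0.4255853295326233, 0.324338436126709), 0.042942553758621216) [[0.4233, 0.2816, 0.097], [0.4254, 0.2895, 0.099], [0.4259, 0.3669, 0.0999]]
```

View pics/w15.png

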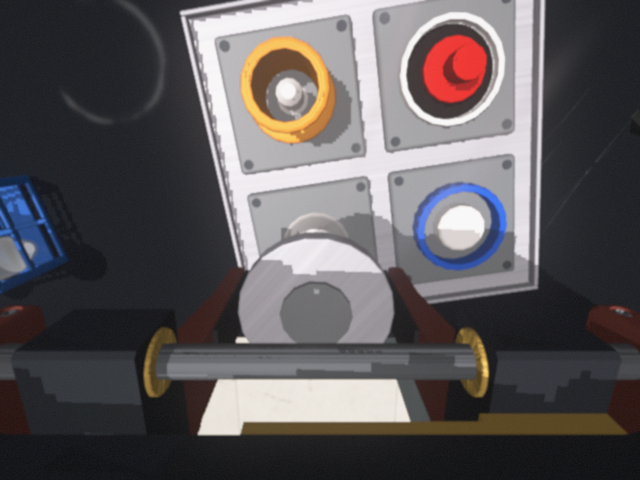

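The head is level (315,295) above the tube (315,225), and the other pieces are in place. Correcting x by -2.5 mm and lowering.

```bash
python3 -m creep '[{"gripper":-1,"dx":-2.5,"dy":-1,"dz":10,"yaw":0},{"gripper":-1,"dx":0,"dy":0,"dz":10,"yaw":0},{"gripper":-1,"dx":0,"dy":0,"dz":10,"yaw":0},{"gripper":-1,"dx":0,"dy":0,"dz":10,"yaw":0},{"gripper":-1,"dx":0,"dy":0,"dz":0,"yaw":0}]'
python3 -m creep '[{"gripper":-1,"dx":0,"dy":0,"dz":10,"yaw":0},{"gripper":-1,"dx":0,"dy":0,"dz":7,"yaw":0},{"gripper":-1,"dx":0,"dy":0,"dz":4,"yaw":0},{"gripper":-1,"dx":0,"dy":0,"dz":2,"yaw":0},{"gripper":-1,"dx":0,"dy":0,"dz":0,"yaw":0}]'
```

```text
t: 43.12
tcp_pos: [0.41, 0.3233, 0.136]
orientation: [0.001, 1.0, 0.0, -0.001]
wrist_force: [0.1, 0.3, -3.4]
grip_width: 0.0691
t: 43.75
tcp_pos: [0.4104, 0.3237, 0.114]
orientation: [0.0, 1.0, 0.0, -0.0]
wrist_force: [0.6, -0.2, -3.3]
grip_width: 0.0693
```

```bash
python3 -m creep '[{"gripper":-1,"dx":0,"dy":0,"dz":1,"yaw":0},{"gripper":-1,"dx":0,"dy":0,"dz":0,"yaw":0}]'
python3 -m creep '[{"gripper":-1,"dx":0,"dy":0,"dz":1,"yaw":0},{"gripper":-1,"dx":0,"dy":0,"dz":0,"yaw":0}]'
python3 -m creep '[{"gripper":-1,"dx":0,"dy":0,"dz":0.5,"yaw":0},{"gripper":-1,"dx":0,"dy":0,"dz":0,"yaw":0}]'
```

```text
t: 44.0
tcp_pos: [0.4105, 0.3237, 0.1131]
orientation: [-0.0, 1.0, 0.0, 0.0]
wrist_force: [-0.3, -0.7, -3.2]
grip_width: 0.0691
t: 44.25
tcp_pos: [0.4105, 0.3238, 0.1124]
orientation: [-0.0, 1.0, 0.0, 0.0]
wrist_force: [-0.3, -1.2, 1.5]
grip_width: 0.0689
t: 44.5
tcp_pos: [0.4105, 0.3238, 0.1123]
orientation: [0.0, 1.0, 0.0, 0.0]
wrist_force: [-2.2, -2.2, 8.3]
grip_width: 0.0697
```

Contact at z 0.1124, as predicted. Releasing and backing off.

```bash
python3 -m creep '[{"gripper":1,"dx":0,"dy":0,"dz":0,"yaw":0},{"gripper":1,"dx":0,"dy":0,"dz":0,"yaw":0},{"gripper":1,"dx":0,"dy":0,"dz":0,"yaw":0},{"gripper":1,"dx":0,"dy":0,"dz":0,"yaw":0},{"gripper":1,"dx":0,"dy":0,"dz":-10,"yaw":0}]'
python3 -m creep '[{"gripper":1,"dx":0,"dy":0,"dz":-30,"yaw":0},{"gripper":1,"dx":0,"dy":0,"dz":-45,"yaw":0},{"gripper":1,"dx":0,"dy":0,"dz":-45,"yaw":0},{"gripper":1,"dx":5,"dy":10,"dz":-50,"yaw":0},{"gripper":1,"dx":20,"dy":45,"dz":-40,"yaw":0}]'
python3 -m creep '[{"gripper":1,"dx":10,"dy":45,"dz":-10,"yaw":0},{"gripper":1,"dx":10,"dy":45,"dz":0,"yaw":0},{"gripper":1,"dx":0,"dy":30,"dz":0,"yaw":0},{"gripper":1,"dx":0,"dy":0,"dz":0,"yaw":0},{"gripper":1,"dx":0,"dy":0,"dz":0,"yaw":0}]'
python3 look.py w16; python3 head.py w16 .411 .324 .05 .061;python3 head.py w16b .411 .324 .0605 .07
python3 - <<'E'
from h import *
im,X=cloud("top");cv2.imwrite("pics/t2.png",im)
for n,(u,v) in dict(petri=(490,261),bottle=(317,278)).items(): print(n,np.round(np.nanmedian(X[v-4:v+5,u-4:u+5].reshape(-1,3),0),3))
E
```

```text
t: 45.12
tcp_pos: [0.41, 0.3234, 0.1213]
orientation: [0.0, 1.0, 0.0, -0.001]
wrist_force: [-0.2, 0.0, -0.4]
grip_width: 0.0879
t: 45.75
tcp_pos: [0.4341, 0.2716, 0.3341]
orientation: [-0.001, 1.0, 0.003, 0.001]
wrist_force: [1.7, 0.0, 0.8]
grip_width: 0.0878
t: 46.38
tcp_pos: [0.4549, 0.1504, 0.3415]
orientation: [-0.0, 1.0, 0.001, 0.0]
wrist_force: [-0.2, 0.8, 0.7]
grip_width: 0.088
46.425 [0.4549 0.1508 0.3413] [-4.0e-04  1.0e+00  1.1e-03  2.0e-04]
red [224, 119, 37, 38, 1080] top z 0.0456 minrect top ((0.5316964983940125, 0.23555438220500946), 0.010166953317821026) range [[0.513, 0.217, 0.012], [0.551, 0.255, 0.046]]
amber [108, 126, 73, 51, 2715] top z 0.0678 minrect top ((0.5154318809509277, 0.3404965400695801), 0.024066802114248276) range [[0.491, 0.314, 0.014], [0.541, 0.361, 0.068]]
blue [527, 245, 52, 43, 1691] top z 0.1355 minrect top ((0.4161234498023987, -0.0711413100361824), 0.019854234531521797) range [[0.4, -0.086, 0.117], [0.434, -0.052, 0.136]]
blue [234, 201, 53, 51, 749] top z 0.0264 minrect top ((0.42705240845680237, 0.21927888691425323), 0.032150182873010635) range [[0.398, 0.189, 0.017], [0.458, 0.249, 0.027]]
46.475 [0.4549 0.1508 0.3412]
2436 ((0.4113287925720215, 0.32505789399147034), 0.035747118294239044) [[0.3786, 0.2908, 0.0512], [0.4149, 0.3208, 0.0589], [0.4451, 0.3571, 0.0609]]
46.525 [0.4549 0.1507 0.3411]
616 ((0.41201016306877136, 0.32377585768699646), 0.03321674093604088) [[0.3915, 0.307, 0.0605], [0.4119, 0.3245, 0.0619], [0.4363, 0.3473, 0.0637]]
petri [ 0.485 -0.549  0.015]
bottle [ 0.414 -0.07   0.136]
```

View pics/w16.png

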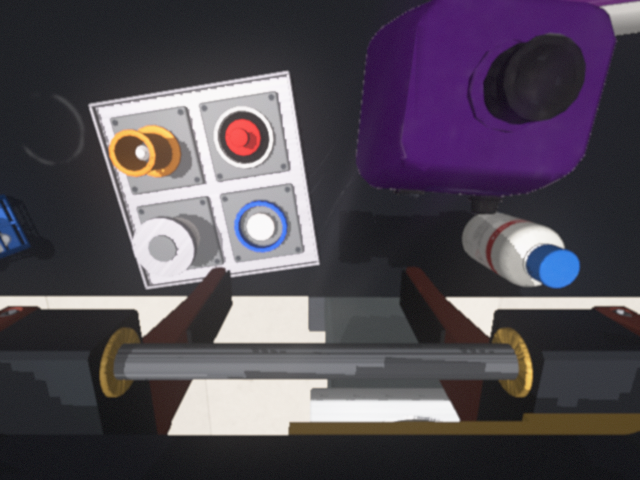

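All four pieces are seated upright: the head's flange top at z 59 mm and centred, the funnel at (130,152), lid (243,137) and ring (260,227). The bottle and petri dish have not moved. Handing in.

```bash
python3 -c "
from rig import bot
print(bot.close_job())"
```

```text
the job is handed in; nothing more can be done
None
```

The filter holder is taken apart and each piece is on its own seat: red lid in the dish, blue ring round the post, amber funnel over the peg, steel head in the socket. I moved them in that order, lowered each until the wrist felt light contact (about 11 N at most), and released it. I handed in at about 46.6 s, with the gripper open and clear of everything.

- **Pieces:** in the last wrist pictures all four stand upright within about 1 mm of their seat centres. Their top heights were 46 mm (lid knob), 26 mm (ring), 68 mm (funnel) and 59 mm (head flange), each within about 1 mm of what it should be.
- **Bystanders:** the buffer bottle and petri dish measured where they stood at the start, within about 1 mm.
- **Funnel grip:** the fingers first closed on the funnel's rim rather than its body, so I regrasped the rim at the middle of the pads before lifting.
- **Checks:** none failed or disagreed at the end. Hand-in gives no verdict.

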